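# Crank the thermometer slide up to its index

### The arm

A 6-joint arm with a two-finger parallel gripper is mounted at the origin on the work surface. World frame = base frame: x ahead of the robot, y to its left, z up, the work surface at z = 0. Lengths are in m, angles in rad, forces in N, time in s.
With the tool pointing down it reaches from about 0.375 to 0.75 m from the base axis. Payload 9 kg.
Tool frame: the origin (TCP) lies at the very end of the fingers, on their centre line; the grasp point (between the pads) lies 19 mm behind it; z points along the fingers, y is the direction in which the jaws open and shut (so a half turn about z gives the same grasp; the last joint's range is limited). The gripper opens to 85 mm and grips with 20 to 120 N. Pads are 22 mm wide; open, the fingers measure 114 mm over their backs; the gripper's body (76 mm by 85 mm) begins 54 mm behind the grasp point. The pads swing forward as they close: fully open they stand 13 mm farther back than shut.
Start: joints at [1.043, 0.104, 0.097, 1.564, 0, 1.353], TCP at [0.183, 0.571, 0.231] pointing down, gripper open.
Joint ranges: [-2.99, 2.99], [-0.84, 1.86], [-1.1, 1.16], [-1.84, 2.11], [-1.51, 1.56], [-3.14, 3.14]. Speed limits (rad/s): [2.22, 2.22, 2.57, 3.14, 3.14, 3.14].

### API

Orientations are given as a unit quaternion [w, x, y, z].
In Python, from plant import arm gives the robot as it stands.
- The arm moves only by the shell command python3 -m pendant 'ROWS' [OPENING] [FORCE]. ROWS is JSON, a list of rows, each an object of numbers: "x", "y", "z": the shift along the tool's x, y, z in cm; "roll": the turn about the tool's z in degrees. A call has 1 to 5 rows; each row is the pose to reach, as a shift and turn from the pose commanded when the call began, along the tool's axes at that moment; what a row does not reach only later rows make up. A row lasts 1/10 s, in which the tool goes at most 50 mm and 8.59 degrees, less where a joint would pass 70% of its speed; a pose out of reach is approached as far as the arm can. A call with a gripper value outside its range is refused whole. OPENING is the closure in counts, from 0 (fully open) to 255 (shut), set as the call begins (- or left out, the last holds). The fingers move at their own pace and stop on an object; FORCE is the grip in N (left out, the last holds). Time passes only in rows, so rows that repeat a pose let the fingers close. It gives the time, the measured TCP pose, the force and the opening at its end, in the units of the state.
- arm.sense(): the state, without advancing time (a new reading comes with each control period).
- arm.snapshot(name): name is "side" or "top"; returns the picture (400x640x3 uint8, red, green, blue); there is no depth.
- arm.camera_model(name): a dict with "fovy" (degrees; the focal length in pixels is half the picture's height over the tangent of half this angle, whatever the lens; pixels are square), "cx", "cy" (the principal point, pixels), "extrinsics" (4x4, takes a point from camera to world coordinates). Camera axes: x right, y down, z forward; pixel columns grow to the right and rows downward; lengths in m; the calibration is good to about 2 mm. A picture is of the moment at which its call begins. camera_model takes no time and is no camera call.
- arm.hand_in(): hands the job in, once; it reports no verdict.
The state is a dict: "t": time; "q": joint angles; "dq": joint speeds; "effort": joint torques, N m; "tool_pos": TCP position; "orientation": TCP orientation; "ft_force": force on the tool from outside, world axes, zero at the start; "wrist_torque": the same for the moment, N m; "width": finger opening in m.
Only numpy, scipy, OpenCV 4.12 (cv2) and the standard library are available. Lean on these libraries where they do the work, as an engineer would, in place of code of your own. Each camera call takes 0.05 s, during which the arm holds its last target.

### The job

Take the larger of the two loose cranks, fit it fully down onto the square shaft end of the slide table, and wind it clockwise (seen from above) until the pointer on the carriage that carries the thermometer stands beside the small index block on the slide's bed. Leave the crank on the shaft.

Things in the scene. Friction and masses are not known exactly. Their poses are not given: they have to be found in the camera images.
- crank_boss (a point): Larger crank (the other is 2/3 its size), standing socket down. Point: centre of the 26 mm square, 40 mm tall grip boss on the hub axis, 70 mm above the hub's underside. Below it: arm 22 wide, 10 thick, top 20 mm under the point; hub 44 mm square, 40 tall, 21 mm square socket (mouth 27). z up, x along the arm to the handle; socket and boss sides parallel to x, y. Balances at the boss; 0.4-0.7 kg
- crank_handle (a point): Centre of the larger crank's upright handle, a grey plastic sleeve 24 mm in diameter, 60 mm long, free to spin on its pin; 80 mm from the hub axis along the crank's +x and 12 mm higher than crank_boss. Its foot on the arm is 30 mm below the point. Axes as crank_boss
- shaft_end (a point): Tip centre of the upright shaft, 16 mm square, on the slide's grey housing; top 10 mm is a cone (tip radius 3). It stands 34 mm out of a collar 48 mm across; with the hub down on the collar crank_boss is 36 mm above this point. z up; x, y parallel to the square's sides, turning with it. Crank fits at any quarter turn, 2.5 mm play each way, 20 deg slack. Turns at 0.1 N m, stays where left
- carriage (a joint): Travel in m of the aluminium carriage with the thermometer, away from the shaft: 0.024 per full clockwise turn (from above). Starts at 0 to 0.016. At 0.064 the dark steel pointer on its robot-side edge is opposite the middle of the index block, a 20 mm wide, 46 mm tall aluminium block on the bed's robot-side edge. Travel ends at 0.088
Not all that is in view belongs to the job. Leave any yellow look-alike of the part that bears crank_boss alone.

How it is judged:
By the outcome, as a careful person would: the job done as asked, in the order asked, and still so for the second after the job is handed in, with the robot touching nothing.
It also fails if it takes over 72 s, if anything falls off the work surface, if the arm or the gripper's body presses on something with over 40 N, if the wrist force passes 120 N, or if a joint passes its speed limit or range.

## Working session

There is one attempt and no reset: what is moved stays moved. The work goes in short steps, Python scripts to look and compute and a shell command to move; the robot and the scene stay as the last step left them, time stands still between calls to the robot, and variables do not carry over. Pictures are saved under pics/ and viewed, and the job is handed in when it is done.

```bash
mkdir -p pics; ls
python3 - <<'E'
from plant import arm
import cv2,numpy as np
s=arm.sense();print({k:np.round(v,3) for k,v in s.items()})
for n in("side","top"):
    im=arm.snapshot(n);cv2.imwrite(f"pics/{n}0.png",im[:,:,::-1])
    m=arm.camera_model(n);print(n,m["fovy"],m["cx"],m["cy"]);print(np.round(m["extrinsics"],4)); print([k for k in m])
E
```

```text
pics
{'t': np.float64(0.0), 'q': array([ 1.043,  0.105,  0.096,  1.564, -0.   ,  1.353]), 'dq': array([-0.   ,  0.   , -0.   , -0.002, -0.001,  0.   ]), 'effort': array([ 1.0000e-03, -5.5693e+01,  5.0365e+01,  1.7000e-02, -0.0000e+00,
       -0.0000e+00]), 'tool_pos': array([0.183, 0.571, 0.231]), 'orientation': array([-0.   ,  0.154,  0.988, -0.001]), 'ft_force': array([-0.52 , -0.557, -0.338]), 'wrist_torque': array([-0.021, -0.003, -0.002]), 'width': np.float64(0.086)}
side 56.45515116437259 320.79976614443746 197.89330109256792
[[-0.9147 -0.2865  0.285   0.3274]
 [-0.4038  0.677  -0.6153  0.4578]
 [-0.0167 -0.6779 -0.7349  0.6029]
 [ 0.      0.      0.      1.    ]]
['fovy', 'cx', 'cy', 'extrinsics']
top 54.529973095437576 323.57820448213613 199.9802290258615
[[ 0.02   -0.9885  0.1497  0.4133]
 [-0.9997 -0.0215 -0.0083  0.0304]
 [ 0.0114 -0.1495 -0.9887  0.8533]
 [ 0.      0.      0.      1.    ]]
['fovy', 'cx', 'cy', 'extrinsics']
```

View pics/side0.png

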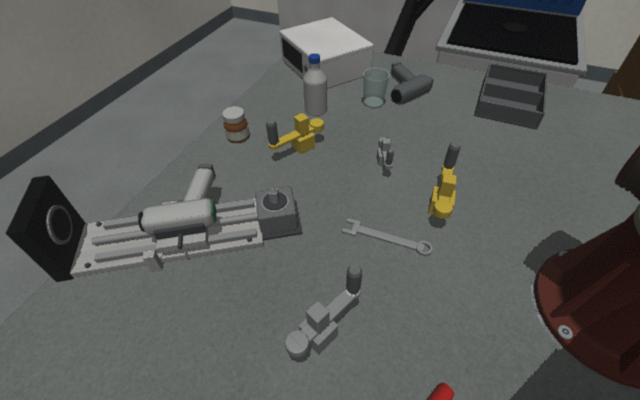

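View pics/top0.png

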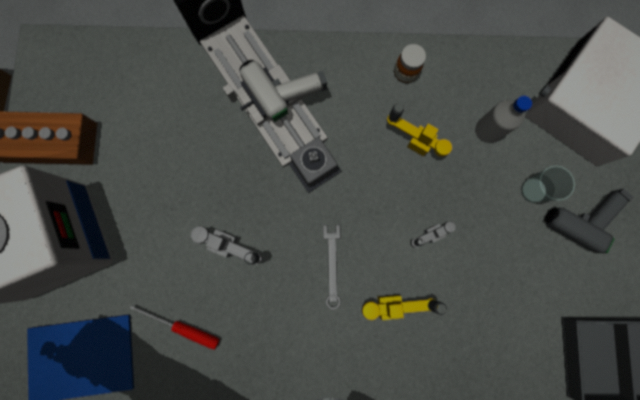

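The larger grey crank is at side ~(318,320) / top ~(225,243), and the small one is at top (435,234). The two yellow ones are look-alikes. The slide's shaft is at side (275,198) / top (313,156). I'll enlarge these.

Run:
```python
import cv2
s=cv2.imread("pics/side0.png");t=cv2.imread("pics/top0.png")
def c(im,x,y,w,h,k,n): cv2.imwrite(f"pics/{n}.png",cv2.resize(im[y:y+h,x:x+w],None,fx=k,fy=k,interpolation=cv2.INTER_CUBIC))
c(s,275,250,100,115,5,"s_crank");c(t,180,215,100,60,8,"t_crank");c(s,220,170,100,75,8,"s_shaft");c(t,275,125,75,70,8,"t_shaft");c(s,70,180,240,100,3.3,"s_slide");c(t,190,10,160,180,3.3,"t_slide")
```

```text
(no output)
```

View pics/s_crank.png

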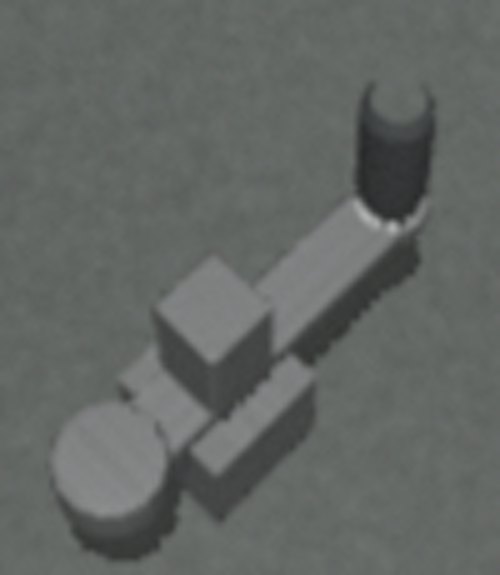

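View pics/t_crank.png

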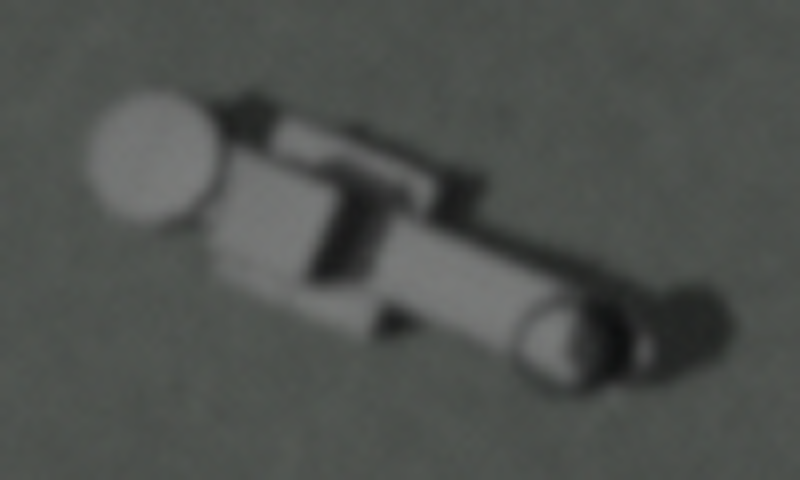

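View pics/s_shaft.png

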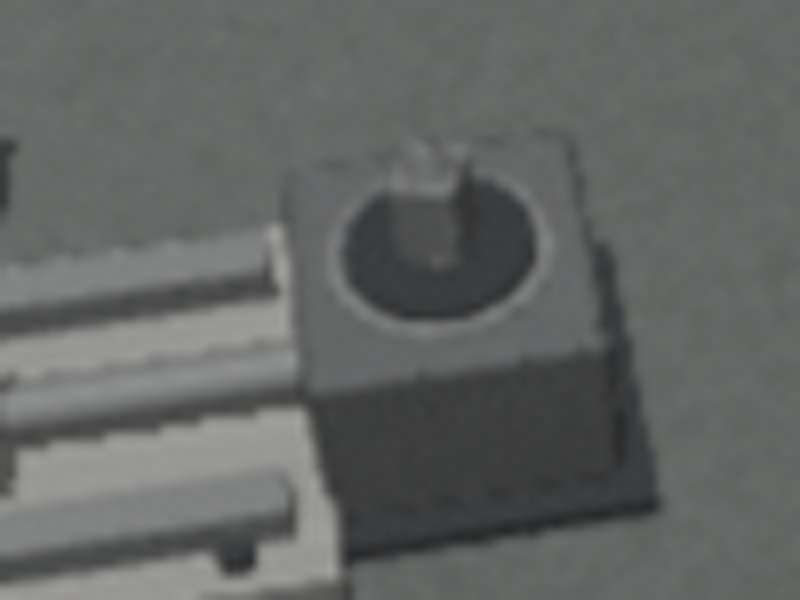

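View pics/t_shaft.png

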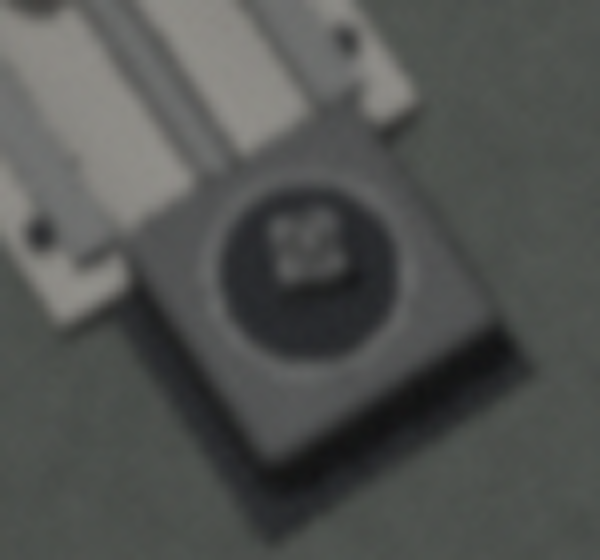

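View pics/s_slide.png

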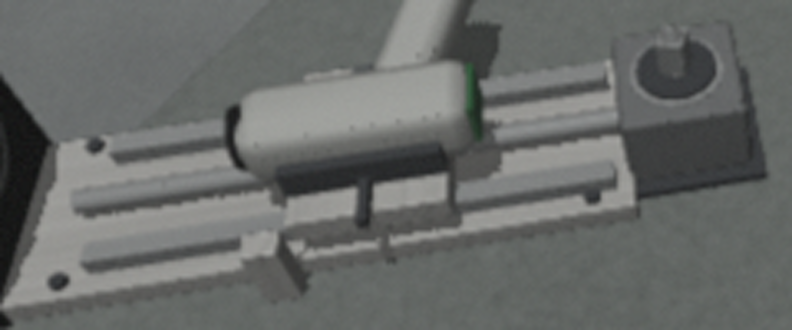

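View pics/t_slide.png

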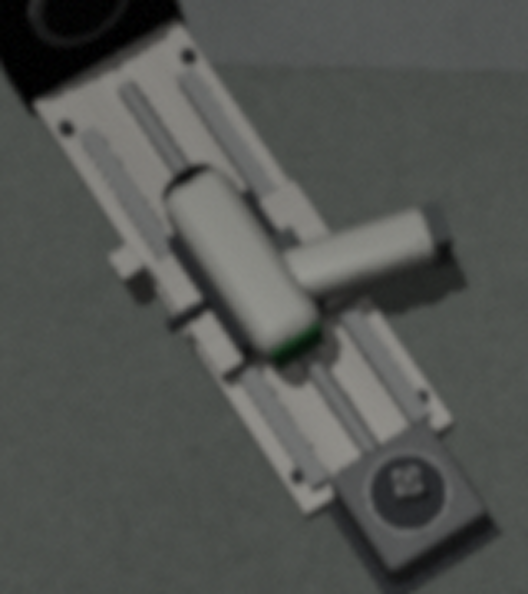

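```bash
cat > h.py <<'E'
from plant import arm
import numpy as np,cv2
def cam(n):
    m=arm.camera_model(n);f=200/np.tan(np.radians(m["fovy"]/2));return f,m["cx"],m["cy"],np.array(m["extrinsics"])
def ray(n,p):
    f,cx,cy,T=cam(n);d=T[:3,:3]@np.array([(p[0]-cx)/f,(p[1]-cy)/f,1]);return T[:3,3],d/np.linalg.norm(d)
def plane(n,p,z):
    o,d=ray(n,p);return o+d*(z-o[2])/d[2]
def tri(ps,pt):
    A=np.zeros((3,3));b=np.zeros(3);L=[ray("side",ps),ray("top",pt)]
    for o,d in L:
        P=np.eye(3)-np.outer(d,d);A+=P;b+=P@o
    x=np.linalg.solve(A,b);return x,[np.linalg.norm(np.cross(x-o,d)) for o,d in L]
def proj(n,X):
    f,cx,cy,T=cam(n);c=T[:3,:3].T@(np.array(X)-T[:3,3]);return np.array([f*c[0]/c[2]+cx,f*c[1]/c[2]+cy])
def snap(n,name,crop=None,k=1):
    im=arm.snapshot(n)[:,:,::-1]
    cv2.imwrite(f"pics/{name}_full.png",im)
    if crop:
        x,y,w,h=crop;im=cv2.resize(im[y:y+h,x:x+w],None,fx=k,fy=k,interpolation=cv2.INTER_CUBIC)
    cv2.imwrite(f"pics/{name}.png",im)
E
python3 - <<'E'
from h import *
np.set_printoptions(precision=4,suppress=True)
print("boss top",tri((317.2,311.8),(213.6,241.3)),plane("side",(317.2,311.8),.09),plane("top",(213.6,241.3),.09))
print("handle top",tri((354.6,270.2),(250.2,257.4)),plane("side",(354.6,270.2),.112),plane("top",(250.2,257.4),.112))
print("tip",tri((273.3,188.3),(313.1,155.3)))
c=lambda n,ps,o,k,z:np.array([plane(n,(o[0]+(x+.5)/k-.5,o[1]+(y+.5)/k-.5),z)[:2] for x,y in ps])
print("boss side corners",c("side",[(212,258),(272,305),(212,362),(155,315)],(275,250),5,.09))
print("boss top corners",c("top",[(240,150),(335,187),(305,280),(210,240)],(180,215),8,.09))
# collar top centre
print("collar", tri((220+(437+.5)/8-.5,170+(250+.5)/8-.5),(275+(310.5)/8-.5,125+(271.5)/8-.5)))
E
```

```text
boss top (array([0.4414, 0.2371, 0.0882]), [np.float64(0.0013197419682941564), np.float64(0.0013197419682942156)]) [0.4397 0.2376 0.09  ] [0.4426 0.237  0.09  ]
handle top (array([0.412 , 0.1609, 0.1075]), [np.float64(0.0010258690673969769), np.float64(0.001025869067397094)]) [0.4102 0.1634 0.112 ] [0.413  0.1603 0.112 ]
tip (array([0.6174, 0.0467, 0.0968]), [np.float64(0.0006008221339352736), np.float64(0.0006008221339351054)])
boss side corners [[0.4469 0.2224]
 [0.4246 0.229 ]
 [0.4336 0.2518]
 [0.4548 0.2454]]
boss top corners [[0.458  0.2458]
 [0.4495 0.2221]
 [0.4268 0.228 ]
 [0.436  0.2517]]
collar (array([0.6202, 0.0468, 0.0605]), [np.float64(0.0008639698375595182), np.float64(0.0008639698375594343)])
```

Run:
```python
from h import *
X=np.array([0.6178,0.0467,0.0962])
def img(n,k,w):
    im=cv2.imread(f"pics/{n}0.png");p=proj(n,X);x0,y0=int(p[0]-w//2),int(p[1]-w//2)
    c=cv2.resize(im[y0:y0+w,x0:x0+w],None,fx=k,fy=k,interpolation=cv2.INTER_CUBIC)
    c=cv2.convertScaleAbs(c,alpha=1.6)
    out=[c]
    for a in (0,10,20):
        d=c.copy()
        for dz in(-.010,-.034):
            P=[proj(n,X+[.008*2**.5*np.cos(np.radians(a+45+90*i)),.008*2**.5*np.sin(np.radians(a+45+90*i)),dz]) for i in range(4)]
            P=[((q-[x0,y0]+.5)*k-.5).astype(int) for q in P]
            cv2.polylines(d,[np.array(P)],True,(0,0,255) if dz>-.02 else (0,255,0),1)
        out.append(d)
    return np.hstack(out)
cv2.imwrite("pics/ov.png",np.vstack([img("top",8,24),img("side",8,24)]))
```

```text
(no output)
```

View pics/ov.png

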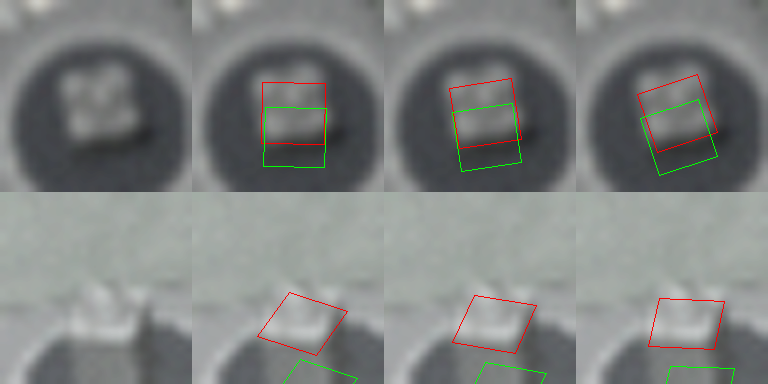

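Run:
```python
from h import *
o=[]
for n,x0,y0 in(("top",302,144),("side",262,178)):
    im=cv2.imread(f"pics/{n}0.png")[y0:y0+24,x0:x0+24]
    c=cv2.resize(im,None,fx=16,fy=16,interpolation=cv2.INTER_CUBIC);o.append(cv2.convertScaleAbs(c,alpha=1.8,beta=-40))
cv2.imwrite("pics/z.png",np.hstack(o))
```

```text
(no output)
```

View pics/z.png

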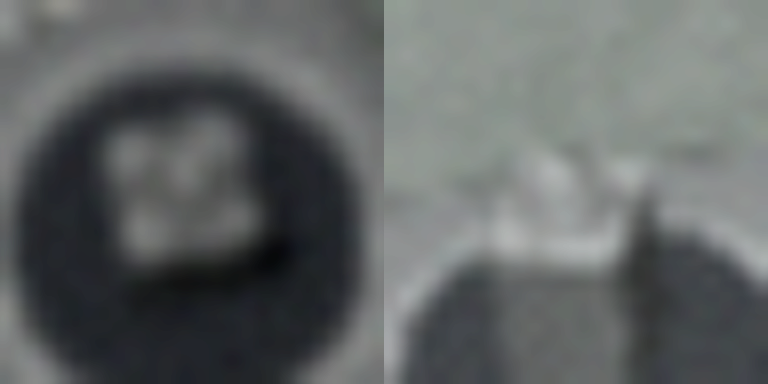

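Run:
```python
from h import *
B,e=tri((273.1,190.8),(313.1,155.2));print(B,e)
def draw(B,a):
  o=[]
  for n,x0,y0 in(("top",302,144),("side",262,178)):
    im=cv2.imread(f"pics/{n}0.png")[y0:y0+24,x0:x0+24]
    c=cv2.convertScaleAbs(cv2.resize(im,None,fx=16,fy=16,interpolation=cv2.INTER_CUBIC),alpha=1.8,beta=-40)
    for dz,col in((0,(0,0,255)),(-.024,(0,255,0))):
        P=[proj(n,B+[.008*2**.5*np.cos(np.radians(a+45+90*i)),.008*2**.5*np.sin(np.radians(a+45+90*i)),dz]) for i in range(4)]
        P=[((q-[x0,y0]+.5)*16-.5).astype(int) for q in P]
        cv2.polylines(c,[np.array(P)],True,col,1)
    P=[proj(n,B+[.024*np.cos(t),.024*np.sin(t),-.024]) for t in np.linspace(0,6.28,40)]
    P=[((q-[x0,y0]+.5)*16-.5).astype(int) for q in P]
    cv2.polylines(c,[np.array(P)],True,(255,255,0),1)
    o.append(c)
  return np.hstack(o)
cv2.imwrite("pics/ov2.png",draw(B,13))
```

```text
[0.61920212 0.04669949 0.08940748] [np.float64(0.0010138062298207773), np.float64(0.0010138062298207461)]
```

View pics/ov2.png

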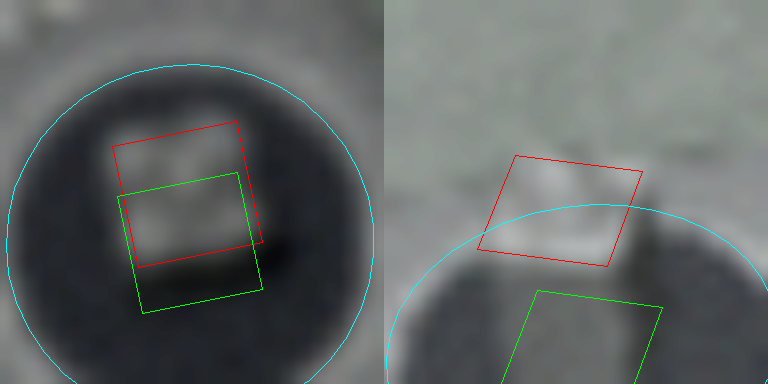

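```bash
cat >> h.py <<'E'
def rel(tgt,yaw=None):
    """world target TCP -> tool-axis shift in cm, and roll deg to bring tool y to world yaw (deg)"""
    from scipy.spatial.transform import Rotation as R
    s=arm.sense();w,x,y,z=s["orientation"];M=R.from_quat([x,y,z,w]).as_matrix()
    d=M.T@(np.array(tgt)-s["tool_pos"])*100
    ya=np.degrees(np.arctan2(M[1,1],M[0,1]))
    r=None if yaw is None else (ya-yaw+180)%360-180
    print("shift cm",np.round(d,2),"yaw_y",round(ya,1),"roll",r,"tilt",np.round(M[:,2],3),"q6",round(s["q"][5],3))
E
python3 - <<'E'
from h import *
for p in((125,240),(95,205),(22,170),(0,300)):print(p,plane("top",p,0),plane("top",p,.12))
print(plane("top",(95,110),.05))
rel((.441,.2372,.20),-20);rel((.30,.36,.24),-20)
E
```

```text
(125, 240) [0.44495288 0.45373133 0.        ] [0.4404999  0.39420119 0.12      ]
(95, 205) [0.52030756 0.52686145 0.        ] [0.50525794 0.4570475  0.12      ]
(22, 170) [0.5954319 0.6969934 0.       ] [0.56981803 0.60325489 0.12      ]
(0, 300) [0.31302617 0.70509957 0.        ] [0.32712519 0.61022115 0.12      ]
[0.72021004 0.51997528 0.05      ]
shift cm [-34.78 -23.93   3.08] yaw_y 72.2 roll 92.24960589420584 tilt [-0.001 -0.001 -1.   ] q6 1.353
shift cm [-17.6  -16.54  -0.92] yaw_y 72.2 roll 92.24960589420584 tilt [-0.001 -0.001 -1.   ] q6 1.353
```

```bash
python3 -m pendant '[{"x":-3.6,"y":-3.3,"z":-0.5,"roll":-8},{"x":-7.2,"y":-6.6,"z":-1,"roll":-16},{"x":-10.8,"y":-10,"z":-1,"roll":-24},{"x":-14.2,"y":-13.3,"z":-1,"roll":-32},{"x":-17.6,"y":-16.5,"z":-1,"roll":-40}]' 0 40
python3 - <<'E'
from h import *
rel((.441,.2372,.20),160);print(arm.sense()["q"])
E
```

```text
t: 0.6
tool_pos: [0.2962, 0.3678, 0.2411]
orientation: [-0.0, -0.182, 0.983, -0.0]
ft_force: [1.0, -0.3, 0.3]
width: 0.0851
shift cm [ -8.85 -17.37   4.11] yaw_y 111.0 roll -49.03706344930771 tilt [-0. -0. -1.] q6 0.249
[ 6.14831745e-01 -2.84507904e-01 -2.52180708e-01  1.60327187e+00
 -5.31947734e-05  2.48959491e-01]
```

```bash
python3 -m pendant '[{"x":-1.7,"y":-3.5,"z":0.5,"roll":-8},{"x":-3.5,"y":-7,"z":1,"roll":-16},{"x":-5.3,"y":-10.5,"z":2,"roll":-24},{"x":-7,"y":-14,"z":3,"roll":-32},{"x":-8.8,"y":-17.3,"z":4,"roll":-40}]'
python3 -m pendant '[{"roll":-5},{"roll":-9},{"roll":-9}]'
python3 - <<'E'
from h import *
rel((.441,.2372,.12),160)
snap("side","s1",(220,180,200,200),3);snap("top","t1",(150,170,160,120),4)
E
```

```text
t: 1.1
tool_pos: [0.4401, 0.2371, 0.2008]
orientation: [-0.0, -0.507, 0.862, 0.0]
ft_force: [-0.4, -0.2, -0.1]
width: 0.0851
shift cm [-0.05 -0.08  8.08] yaw_y 151.0 roll -9.047755212803509 tilt [-0.  0. -1.] q6 -0.832schema error: expected keys x, y, z, roll
```

View pics/s1.png

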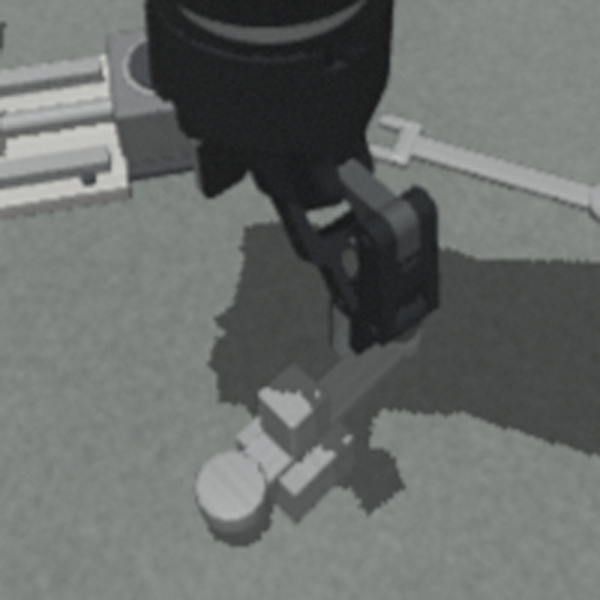

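```bash
python3 -m pendant '[{"x":0,"y":-0.1,"z":2,"roll":-5},{"x":0,"y":-0.1,"z":5,"roll":-9},{"x":0,"y":-0.1,"z":8,"roll":-9},{"x":0,"y":-0.1,"z":8,"roll":-9}]'
python3 - <<'E'
from h import *
rel((.441,.2372,.056),160)
snap("side","s2",(240,210,160,160),4);snap("top","t2",(150,170,160,120),4)
E
```

```text
t: 1.6
tool_pos: [0.4371, 0.2378, 0.1174]
orientation: [-0.003, -0.571, 0.821, 0.001]
ft_force: [-0.4, -0.1, 0.3]
width: 0.0855
shift cm [-0.11 -0.42  6.14] yaw_y 159.6 roll -0.40215122488021393 tilt [-0.007 -0.001 -1.   ] q6 -0.98
```

View pics/s2.png

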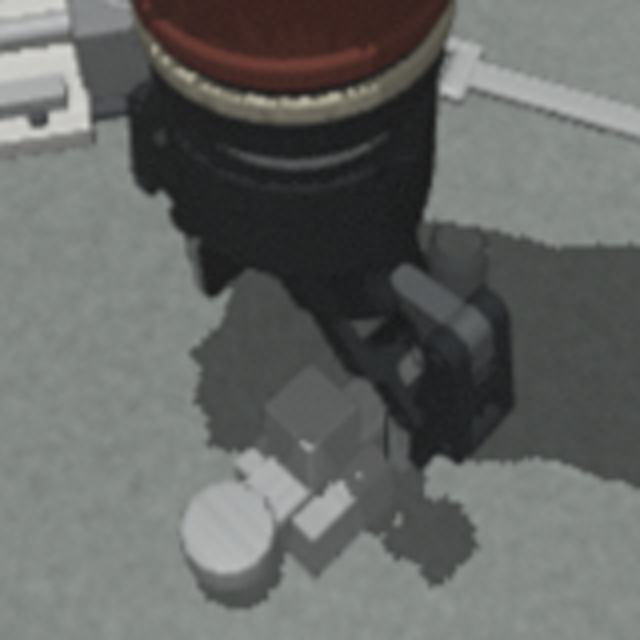

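Run:
```python
from h import *
rel((.441,.2372,.056),160);print(arm.sense()["ft_force"],arm.sense()["dq"])
```

```text
shift cm [ 0.05 -0.18  6.58] yaw_y 159.6 roll -0.387601580466054 tilt [-0.001 -0.    -1.   ] q6 -0.98
[-0.71851339  0.80000345 -0.06104   ] [-0.00179124 -0.01448812  0.04034092  0.00309344 -0.00033308 -0.00572794]
```

View pics/t2.png

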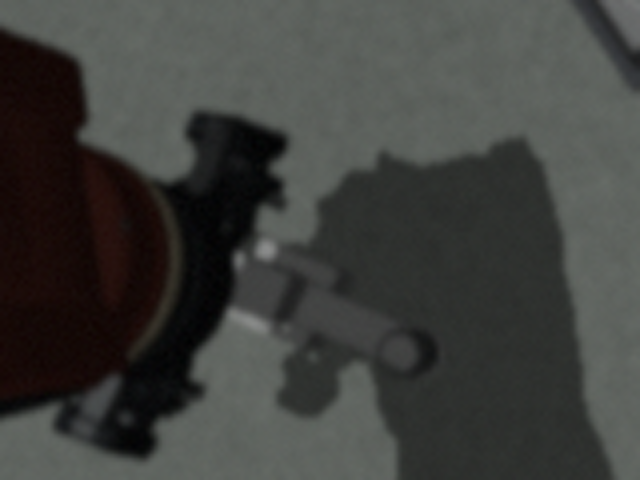

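```bash
python3 -m pendant '[{"x":0,"y":-0.1,"z":2,"roll":0},{"x":0,"y":-0.1,"z":4,"roll":0},{"x":0,"y":-0.1,"z":5.5,"roll":0},{"x":0,"y":-0.1,"z":6.5,"roll":0},{"x":0,"y":-0.1,"z":6.5,"roll":0}]'
python3 -m pendant '[{"x":0,"y":0,"z":0,"roll":0},{"x":0,"y":0,"z":0,"roll":0},{"x":0,"y":0,"z":0,"roll":0},{"x":0,"y":0,"z":0,"roll":0},{"x":0,"y":0,"z":0,"roll":0}]' 255 80
python3 -m pendant '[{"x":0,"y":0,"z":0,"roll":0},{"x":0,"y":0,"z":0,"roll":0}]'
python3 - <<'E'
from h import *
rel((.441,.2372,.056),160)
snap("side","s3",(240,210,160,160),4)
E
```

```text
t: 2.2
tool_pos: [0.4405, 0.2377, 0.0559]
orientation: [-0.0, -0.571, 0.821, 0.0]
ft_force: [-0.6, 0.2, -0.5]
width: 0.085
t: 2.7
tool_pos: [0.4415, 0.2379, 0.0571]
orientation: [0.001, -0.571, 0.821, -0.0]
ft_force: [-0.2, -0.2, 3.8]
width: 0.0248
t: 2.9
tool_pos: [0.4415, 0.2379, 0.0571]
orientation: [0.001, -0.571, 0.821, -0.0]
ft_force: [0.2, -0.2, 5.4]
width: 0.025
shift cm [0.08 0.02 0.11] yaw_y 159.6 roll -0.3598429446679745 tilt [ 0.001  0.    -1.   ] q6 -0.983
```

View pics/s3.png

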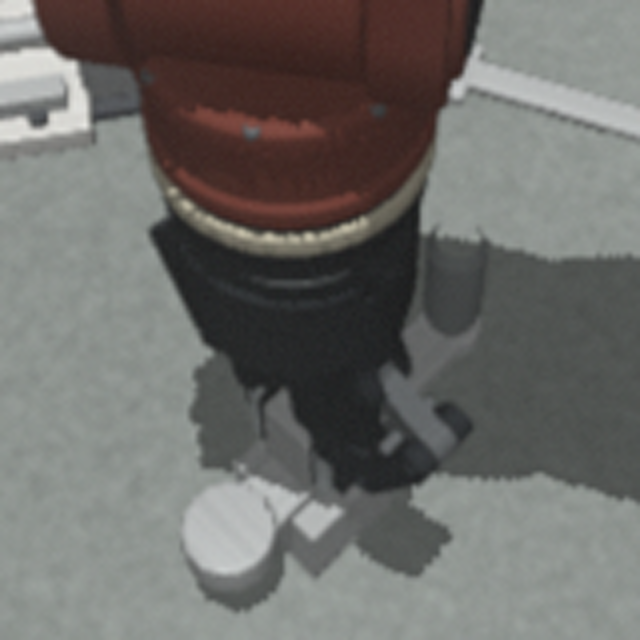

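```bash
python3 -m pendant '[{"x":0,"y":0,"z":-1,"roll":0},{"x":0,"y":0,"z":-4,"roll":0},{"x":0,"y":0,"z":-8,"roll":0},{"x":0,"y":0,"z":-11.5,"roll":0},{"x":0,"y":0,"z":-12.5,"roll":0}]'
python3 - <<'E'
from h import *
rel((.6195,.0465,.18),193); print(arm.sense()["ft_force"])
E
```

```text
t: 3.45
tool_pos: [0.4422, 0.2381, 0.1851]
orientation: [0.002, -0.571, 0.821, -0.001]
ft_force: [0.3, 0.8, -4.7]
width: 0.0248
shift cm [ 11.8  -23.28   0.56] yaw_y 159.6 roll -33.35637061659713 tilt [ 0.004  0.001 -1.   ] q6 -0.983
[ 0.31758498  0.82774482 -4.65470054]
```

```bash
python3 -m pendant '[{"x":1.5,"y":-3,"z":0,"roll":-6},{"x":3.5,"y":-7,"z":0,"roll":-13},{"x":5.5,"y":-11,"z":0,"roll":-20},{"x":7.5,"y":-15,"z":0,"roll":-27},{"x":9.2,"y":-18.2,"z":0,"roll":-33.4}]'
python3 - <<'E'
from h import *
rel((.6195,.0465,.18),193)
E
```

```text
t: 3.95
tool_pos: [0.58, 0.0863, 0.1791]
orientation: [0.001, 0.784, -0.621, -0.001]
ft_force: [-0.5, 1.5, -4.5]
width: 0.0248
shift cm [ 4.78 -2.93 -0.1 ] yaw_y -166.7 roll 0.28151869359817283 tilt [-0.003  0.    -1.   ] q6 -1.878
```

```bash
python3 -m pendant '[{"x":2,"y":-1.2,"z":0,"roll":0},{"x":3.5,"y":-2.1,"z":0,"roll":0},{"x":4.6,"y":-2.8,"z":0,"roll":0},{"x":4.6,"y":-2.8,"z":0,"roll":0}]'
python3 - <<'E'
from h import *
snap("side","s4",(190,60,160,160),4)
rel((.6195,.0465,.18),193)
snap("top","t4",(240,90,140,130),4)
rel((.6195,.0465,.18),193)
E
```

```text
t: 4.35
tool_pos: [0.6174, 0.0487, 0.1797]
orientation: [0.001, 0.782, -0.623, -0.001]
ft_force: [-1.7, 1.8, -6.0]
width: 0.0251
shift cm [ 0.36 -0.2   0.  ] yaw_y -167.0 roll 0.008537961006709338 tilt [-0.002  0.001 -1.   ] q6 -1.929
shift cm [ 0.42 -0.21  0.04] yaw_y -167.0 roll 0.04725626771403313 tilt [-0.002  0.001 -1.   ] q6 -1.929
```

View pics/s4.png

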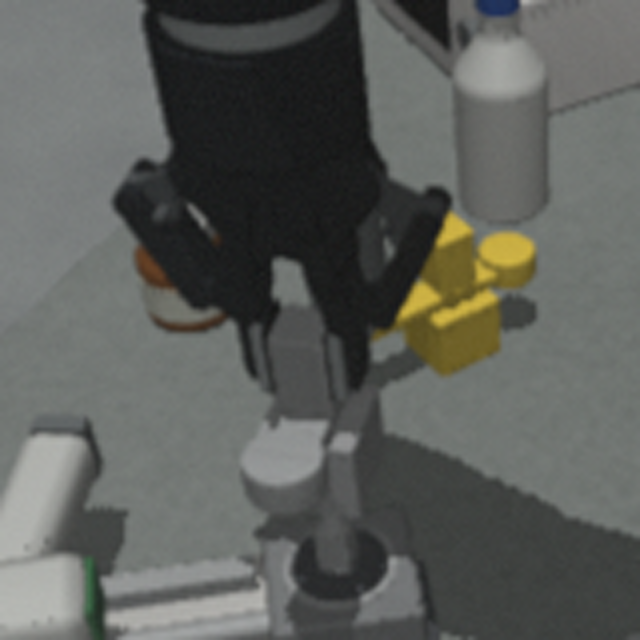

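View pics/t4.png

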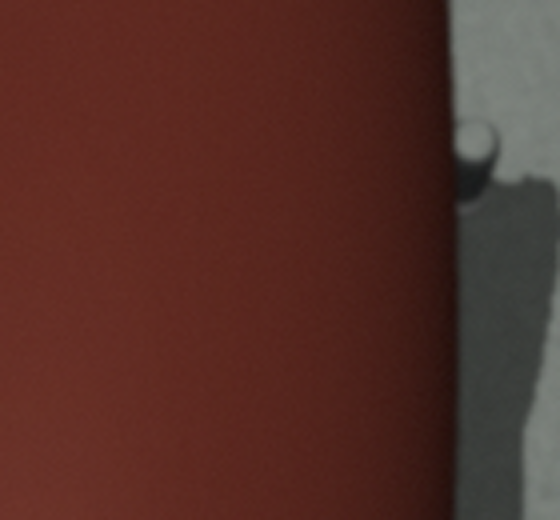

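```bash
python3 -m pendant '[{"x":0.4,"y":-0.2,"z":0,"roll":0},{"x":0.4,"y":-0.2,"z":0,"roll":0},{"x":0.4,"y":-0.2,"z":0,"roll":0}]'
cat >> h.py <<'E'
def wire(n,fn,x0,y0,w,h,k,C,a,tip):
    """C: hub underside centre, a: crank angle deg; tip: shaft tip"""
    im=cv2.imread(fn)[y0:y0+h,x0:x0+w];c=cv2.resize(im,None,fx=k,fy=k,interpolation=cv2.INTER_CUBIC)
    r=np.radians(a);ex=np.array([np.cos(r),np.sin(r),0]);ey=np.array([-np.sin(r),np.cos(r),0]);ez=np.array([0,0,1])
    pp=lambda X:tuple(((proj(n,X)-[x0,y0]+.5)*k-.5).astype(int))
    for s,z0,z1,col in((.022,0,.04,(0,0,255)),(.013,.05,.09,(0,255,255))):
        b=[C+ex*s*i+ey*s*j for i,j in((1,1),(-1,1),(-1,-1),(1,-1))]
        for z in(z0,z1):cv2.polylines(c,[np.array([pp(q+ez*z) for q in b])],True,col,1)
        for q in b:cv2.line(c,pp(q+ez*z0),pp(q+ez*z1),col,1)
    cv2.line(c,pp(C+ex*.08+ez*.052),pp(C+ex*.08+ez*.112),(255,0,255),1)
    if tip is not None: cv2.line(c,pp(tip),pp(tip-ez*.034),(0,255,0),1)
    return c
E
python3 - <<'E'
from h import *
rel((.6195,.0465,.18),193)
arm.snapshot  
snap("side","s5");p=arm.sense()["tool_pos"]
c=wire("side","pics/s5_full.png",190,100,160,130,5,p-[0,0,.057],-77,np.array([.6195,.0465,.0955]))
cv2.imwrite("pics/w5.png",c)
E
```

```text
t: 4.75
tool_pos: [0.6199, 0.0466, 0.1815]
orientation: [-0.0, 0.783, -0.622, 0.0]
ft_force: [-0.2, -0.4, -5.0]
width: 0.0251
shift cm [-0.    0.05  0.15] yaw_y -166.9 roll 0.063717565863044 tilt [ 0.  0. -1.] q6 -1.934
```

View pics/w5.png

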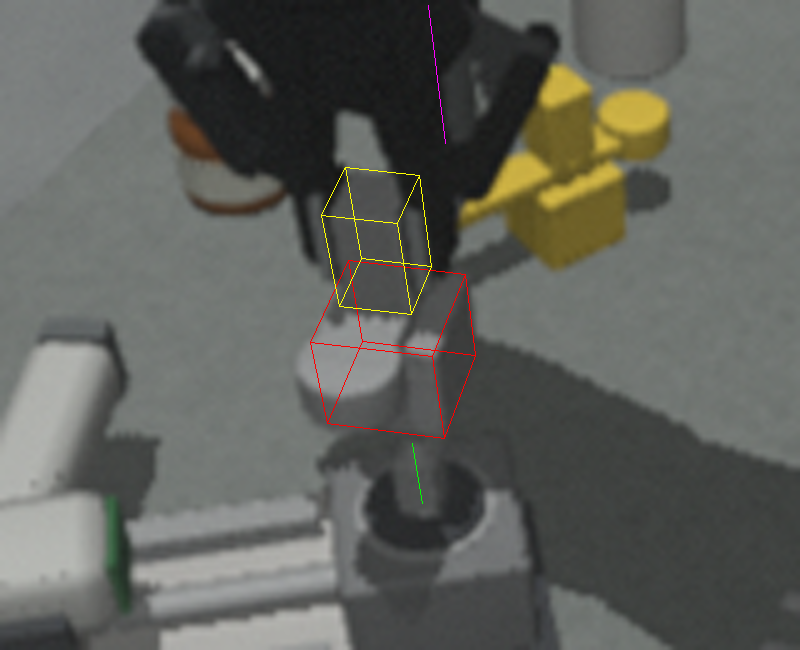

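```bash
python3 -m pendant '[{"x":0,"y":0,"z":1,"roll":0},{"x":0,"y":0,"z":2,"roll":0},{"x":0,"y":0,"z":2.7,"roll":0},{"x":0,"y":0,"z":3.2,"roll":0},{"x":0,"y":0,"z":3.5,"roll":0}]'
python3 -m pendant '[{"x":0,"y":0,"z":0.3,"roll":0},{"x":0,"y":0,"z":0.6,"roll":0},{"x":0,"y":0,"z":0.9,"roll":0}]'
```

```text
t: 5.3
tool_pos: [0.6197, 0.0463, 0.1454]
orientation: [0.0, 0.783, -0.622, -0.0]
ft_force: [0.4, 0.5, -4.8]
width: 0.0248
t: 5.6
tool_pos: [0.6203, 0.0462, 0.1375]
orientation: [-0.0, 0.783, -0.622, 0.0]
ft_force: [-0.8, -0.1, -5.2]
width: 0.025
```

```bash
python3 -m pendant '[{"x":0,"y":0,"z":0.4,"roll":0},{"x":0,"y":0,"z":0.8,"roll":0},{"x":0,"y":0,"z":1.2,"roll":0},{"x":0,"y":0,"z":1.5,"roll":0},{"x":0,"y":0,"z":1.5,"roll":0}]'
python3 -m pendant '[{"x":0,"y":0,"z":0.2,"roll":0},{"x":0,"y":0,"z":0.3,"roll":0},{"x":0,"y":0,"z":0.3,"roll":0}]'
python3 - <<'E'
from h import *
snap("side","s6");p=arm.sense()["tool_pos"];print(p,arm.sense()["wrist_torque"])
c=wire("side","pics/s6_full.png",190,100,160,130,5,p-[0,0,.057],-77,None)
cv2.imwrite("pics/w6.png",c)
E
```

```text
t: 6.1
tool_pos: [0.6198, 0.0463, 0.1218]
orientation: [0.0, 0.783, -0.622, -0.0]
ft_force: [-0.7, 0.4, -4.7]
width: 0.0251
t: 6.4
tool_pos: [0.6204, 0.0462, 0.1212]
orientation: [-0.0, 0.783, -0.622, 0.001]
ft_force: [-4.1, 0.0, 5.3]
width: 0.0251
[0.62034955 0.04624507 0.12112528] [ 0.02959     1.24359284 -0.04121165]
```

View pics/w6.png

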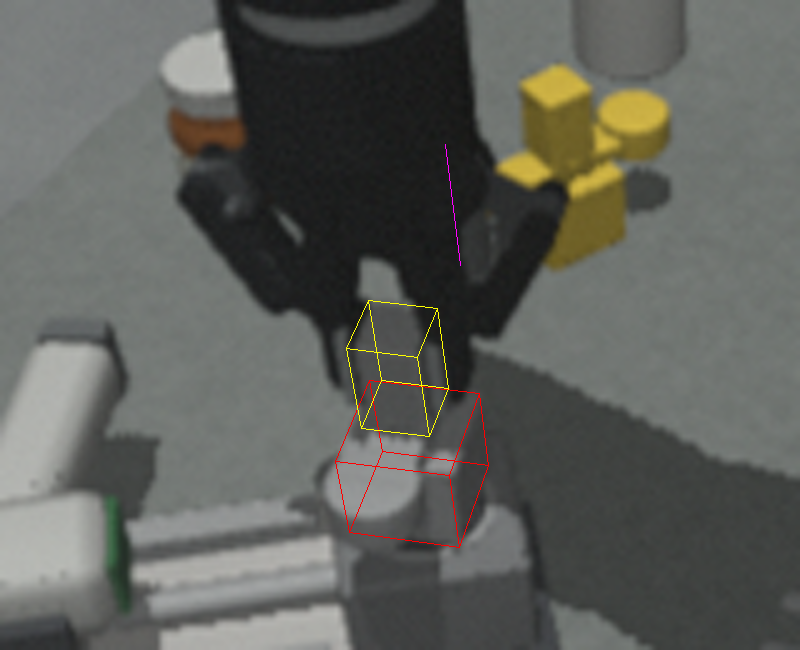

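```bash
python3 -m pendant '[{"x":0,"y":0,"z":0.15,"roll":0},{"x":0,"y":0,"z":0.15,"roll":0}]'
```

```text
t: 6.65
tool_pos: [0.6205, 0.0462, 0.1211]
orientation: [-0.0, 0.783, -0.622, 0.001]
ft_force: [-8.8, 1.3, 15.5]
width: 0.0249
```

```bash
python3 -m pendant '[{"x":0,"y":0,"z":-0.35,"roll":0},{"x":0,"y":0,"z":-0.35,"roll":0}]'
python3 - <<'E'
from h import *
S=np.array([.620,.0465])
for nm,a,b in(("green end",(470,70),(290,340)),("black end",(235,125),(185,175)),("pointer",(364,182),(185,318)),("blocktop",(262,240),(128,262))):
    X,e=tri((70+a[0]/3.3,180+a[1]/3.3),(190+b[0]/3.3,10+b[1]/3.3));print(nm,X,np.linalg.norm(X[:2]-S),np.degrees(np.arctan2(*(X[:2]-S)[::-1])),e[0])
for z in(.03,.05,.07):
  print(z,plane("side",(70+362/3.3,180+225/3.3),z),plane("top",(190+175/3.3,10+324/3.3),z))
E
```

```text
t: 6.85
tool_pos: [0.6206, 0.0463, 0.1221]
orientation: [-0.0, 0.783, -0.622, 0.0]
ft_force: [0.2, 0.9, -5.9]
width: 0.0251
green end [0.70414725 0.12044542 0.09791464] 0.11202091333934279 41.307782093930875 0.00039563361588245685
black end [0.81968562 0.19360862 0.07739789] 0.24802277225736302 36.37911607014945 0.0025333929823309386
pointer [0.72982357 0.19237384 0.06858003] 0.1825935179587407 53.02512318704906 0.0008709716304915111
blocktop [0.77527749 0.23583872 0.04600826] 0.2448678162077181 50.6446757052665 0.0008640313832090203
0.03 [0.74148145 0.19860948 0.03      ] [0.74009116 0.20638375 0.03      ]
0.05 [0.727026   0.20765779 0.05      ] [0.73215268 0.20210892 0.05      ]
0.07 [0.71257056 0.2167061  0.07      ] [0.7242142  0.19783409 0.07      ]
```

```bash
python3 -m pendant '[{"x":0,"y":0,"z":0,"roll":5},{"x":0,"y":0,"z":0,"roll":11},{"x":0,"y":0,"z":0,"roll":18},{"x":0,"y":0,"z":0,"roll":26},{"x":0,"y":0,"z":0,"roll":34}]'
python3 -m pendant '[{"x":0,"y":0,"z":0,"roll":8.5},{"x":0,"y":0,"z":0,"roll":17},{"x":0,"y":0,"z":0,"roll":25.5},{"x":0,"y":0,"z":0,"roll":34},{"x":0,"y":0,"z":0,"roll":42}]'
python3 -c "
from plant import arm;s=arm.sense();print(s['wrist_torque'],s['q'])"
```

```text
t: 7.35
tool_pos: [0.6199, 0.0472, 0.1212]
orientation: [0.0, -0.565, 0.825, 0.001]
ft_force: [-1.5, 4.0, -1.6]
width: 0.0253
t: 7.85
tool_pos: [0.6204, 0.0472, 0.1212]
orientation: [0.001, -0.231, 0.973, 0.001]
ft_force: [0.6, 2.9, -3.8]
width: 0.0249
[ 0.94830539 -0.22982314  0.12542083] [-0.13487002  0.17800653 -0.02210584  1.37023849  0.00184835 -0.60156058]
```

Forces are small and the torque about z is ~0.12 N·m, so the shaft is turning. I'll keep going.

```bash
python3 -m pendant '[{"x":0,"y":0,"z":0,"roll":8.5},{"x":0,"y":0,"z":0,"roll":17},{"x":0,"y":0,"z":0,"roll":25.5},{"x":0,"y":0,"z":0,"roll":34},{"x":0,"y":0,"z":0,"roll":42}]'
python3 -m pendant '[{"x":0,"y":0,"z":0,"roll":8.5},{"x":0,"y":0,"z":0,"roll":17},{"x":0,"y":0,"z":0,"roll":25.5},{"x":0,"y":0,"z":0,"roll":34},{"x":0,"y":0,"z":0,"roll":42}]'
python3 -m pendant '[{"x":0,"y":0,"z":0,"roll":8.5},{"x":0,"y":0,"z":0,"roll":17},{"x":0,"y":0,"z":0,"roll":25.5},{"x":0,"y":0,"z":0,"roll":34},{"x":0,"y":0,"z":0,"roll":42}]'
python3 -m pendant '[{"x":0,"y":0,"z":0,"roll":8.5},{"x":0,"y":0,"z":0,"roll":17},{"x":0,"y":0,"z":0,"roll":25.5},{"x":0,"y":0,"z":0,"roll":34},{"x":0,"y":0,"z":0,"roll":42}]'
python3 -m pendant '[{"x":0,"y":0,"z":0,"roll":8},{"x":0,"y":0,"z":0,"roll":15},{"x":0,"y":0,"z":0,"roll":20},{"x":0,"y":0,"z":0,"roll":20}]'
python3 - <<'E'
from h import *
s=arm.sense();print(s['wrist_torque'],s['q'])
snap("side","s7",(70,100,250,180),3.2);rel(s["tool_pos"],0)
E
```

```text
t: 8.35
tool_pos: [0.6206, 0.0463, 0.1212]
orientation: [0.0, 0.133, 0.991, 0.0]
ft_force: [1.9, -0.3, -5.2]
width: 0.025
t: 8.85
tool_pos: [0.6202, 0.0454, 0.1213]
orientation: [0.0, 0.48, 0.877, -0.001]
ft_force: [-1.2, -4.5, -3.4]
width: 0.0253
t: 9.35
tool_pos: [0.6192, 0.0452, 0.1213]
orientation: [0.0, 0.762, 0.647, -0.001]
ft_force: [-6.9, -4.6, 1.1]
width: 0.0251
t: 9.85
tool_pos: [0.6184, 0.0457, 0.1213]
orientation: [-0.0, 0.944, 0.331, -0.002]
ft_force: [-10.9, -1.8, 3.7]
width: 0.025
t: 10.25
tool_pos: [0.6183, 0.0461, 0.1213]
orientation: [-0.0, 0.986, 0.164, -0.002]
ft_force: [-11.3, -1.5, 3.8]
width: 0.0246
[-0.34236268  2.61718598 -0.12018982] [-1.35663188e-01  1.77339895e-01 -2.27110360e-02  1.37448589e+00
 -1.15463463e-03  2.67682261e+00]
shift cm [-0. -0. -0.] yaw_y -71.0 roll -71.0180908356305 tilt [-0.004 -0.001 -1.   ] q6 2.675
```

View pics/s7.png

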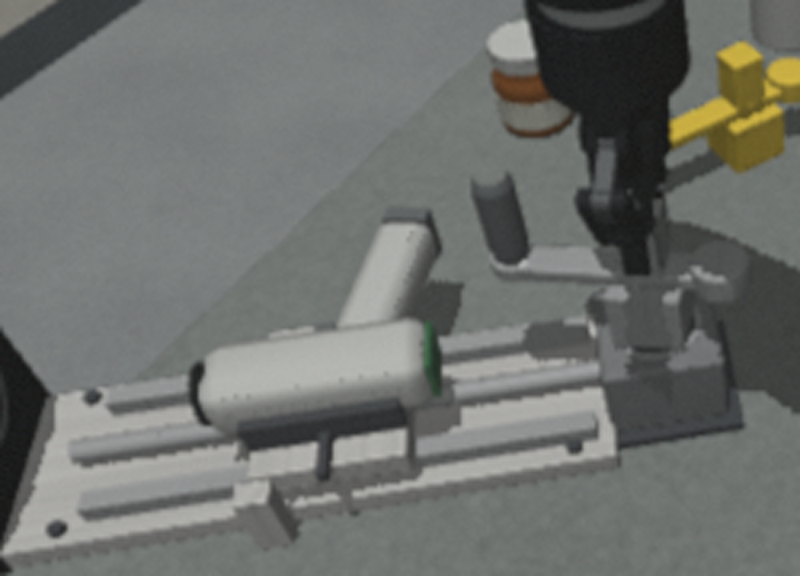

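```bash
python3 -m pendant '[{"x":0,"y":0,"z":0,"roll":0},{"x":0,"y":0,"z":0,"roll":0},{"x":0,"y":0,"z":0,"roll":0},{"x":0,"y":0,"z":0,"roll":0}]' 0
python3 -m pendant '[{"x":0,"y":0,"z":-1,"roll":0},{"x":0,"y":0,"z":-2.5,"roll":0},{"x":0,"y":0,"z":-2.5,"roll":-8.5},{"x":0,"y":0,"z":-2.5,"roll":-17},{"x":0,"y":0,"z":-2.5,"roll":-25}]'
python3 - <<'E'
from h import *
s=arm.sense();print(s["ft_force"])
snap("side","s8",(70,100,250,180),3.2);rel(s["tool_pos"],0)
E
```

```text
t: 10.7
tool_pos: [0.6205, 0.0462, 0.1217]
orientation: [0.0, 0.986, 0.165, 0.0]
ft_force: [0.8, 0.2, -0.2]
width: 0.0811
t: 11.2
tool_pos: [0.6208, 0.0462, 0.1484]
orientation: [0.0, 0.926, 0.378, 0.001]
ft_force: [-0.7, -0.5, 0.5]
width: 0.0848
[-0.7151512  -0.50476355  0.50487569]
shift cm [ 0.    0.01 -0.02] yaw_y -45.1 roll -45.14242802310548 tilt [ 0.002 -0.    -1.   ] q6 2.223
```

View pics/s8.png

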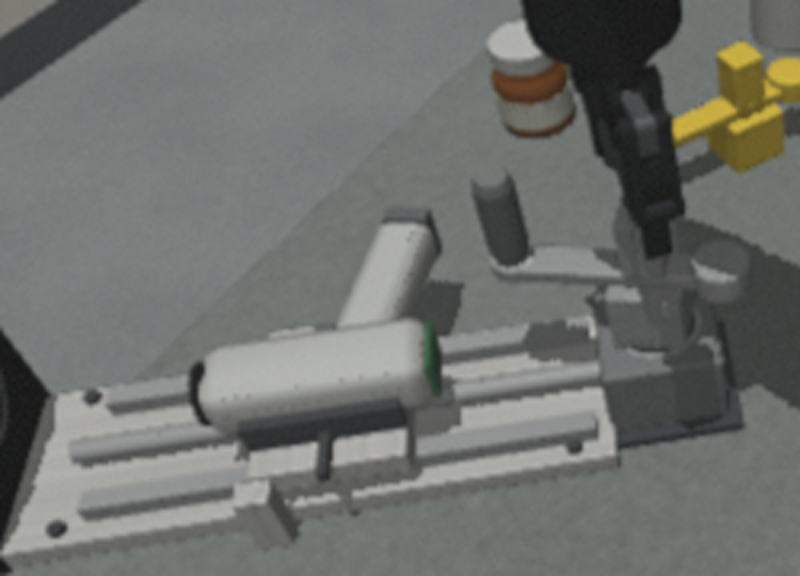

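```bash
python3 -m pendant '[{"x":0,"y":0,"z":0,"roll":-8.5},{"x":0,"y":0,"z":0,"roll":-17},{"x":0,"y":0,"z":0,"roll":-25.5},{"x":0,"y":0,"z":0,"roll":-34},{"x":0,"y":0,"z":0,"roll":-42}]'
python3 -m pendant '[{"x":0,"y":0,"z":0,"roll":-8.5},{"x":0,"y":0,"z":0,"roll":-17},{"x":0,"y":0,"z":0,"roll":-25.5},{"x":0,"y":0,"z":0,"roll":-34},{"x":0,"y":0,"z":0,"roll":-42}]'
python3 -m pendant '[{"x":0,"y":0,"z":0,"roll":-8.5},{"x":0,"y":0,"z":0,"roll":-17},{"x":0,"y":0,"z":0,"roll":-25.5},{"x":0,"y":0,"z":0,"roll":-34},{"x":0,"y":0,"z":0,"roll":-42}]'
python3 -m pendant '[{"x":0,"y":0,"z":0,"roll":-8.5},{"x":0,"y":0,"z":0,"roll":-17},{"x":0,"y":0,"z":0,"roll":-25.5},{"x":0,"y":0,"z":0,"roll":-29},{"x":0,"y":0,"z":0,"roll":-29}]'
python3 - <<'E'
from h import *
snap("side","s9",(170,90,160,160),4);s=arm.sense();snap("top","t9",(190,10,200,180),3);rel((.6195,.0463,.122),109)
E
```

```text
t: 11.75
tool_pos: [0.6206, 0.0462, 0.1478]
orientation: [0.0, 0.73, 0.683, 0.0]
ft_force: [0.2, -0.3, -0.4]
width: 0.0852
t: 12.25
tool_pos: [0.6206, 0.0462, 0.1478]
orientation: [0.001, 0.437, 0.9, 0.0]
ft_force: [0.2, -0.1, -0.8]
width: 0.0857
t: 12.75
tool_pos: [0.6206, 0.0462, 0.1478]
orientation: [0.001, 0.085, 0.996, 0.0]
ft_force: [0.3, 0.4, -0.5]
width: 0.0854
t: 13.25
tool_pos: [0.6205, 0.0462, 0.1477]
orientation: [0.001, -0.165, 0.986, -0.0]
ft_force: [0.1, 0.2, -0.2]
width: 0.0854
shift cm [0.09 0.04 2.52] yaw_y 108.8 roll -0.16690549944704003 tilt [ 0.001 -0.    -1.   ] q6 -0.464
```

View pics/s9.png

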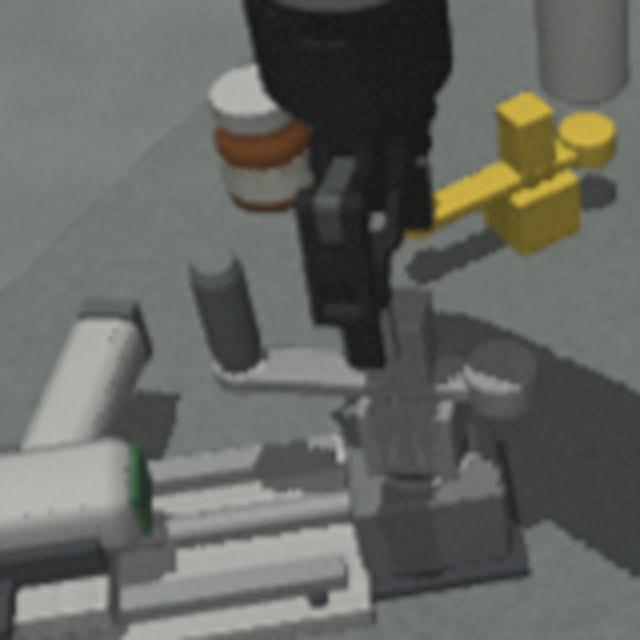

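View pics/t9.png

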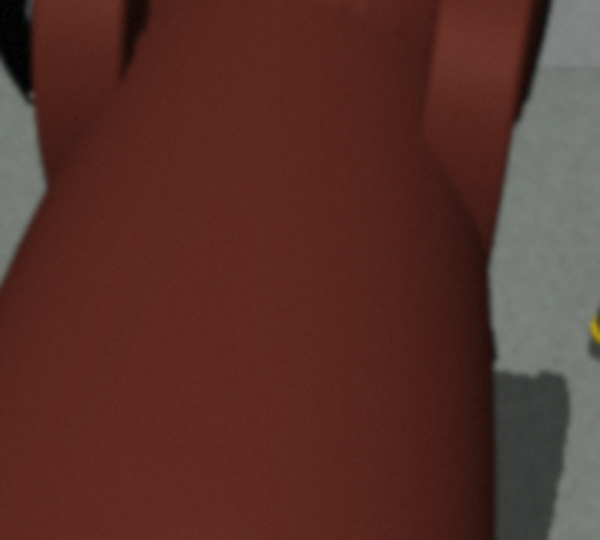

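```bash
python3 -m pendant '[{"x":0,"y":0,"z":1.2,"roll":0},{"x":0,"y":0,"z":2.4,"roll":0},{"x":0,"y":0,"z":2.4,"roll":0}]'
python3 -m pendant '[{"x":0,"y":0,"z":0,"roll":0},{"x":0,"y":0,"z":0,"roll":0},{"x":0,"y":0,"z":0,"roll":0},{"x":0,"y":0,"z":0,"roll":0},{"x":0,"y":0,"z":0,"roll":0}]' 255 80
python3 -m pendant '[{"x":0,"y":0,"z":0,"roll":5},{"x":0,"y":0,"z":0,"roll":12},{"x":0,"y":0,"z":0,"roll":20},{"x":0,"y":0,"z":0,"roll":28},{"x":0,"y":0,"z":0,"roll":36}]'
```

```text
t: 13.65
tool_pos: [0.6185, 0.0465, 0.1194]
orientation: [-0.002, -0.165, 0.986, 0.001]
ft_force: [-0.7, 0.5, 0.0]
width: 0.0852
t: 14.15
tool_pos: [0.6203, 0.0465, 0.123]
orientation: [0.0, -0.166, 0.986, 0.0]
ft_force: [-1.7, 1.5, 3.9]
width: 0.0249
t: 14.65
tool_pos: [0.6201, 0.046, 0.123]
orientation: [0.0, 0.15, 0.989, -0.0]
ft_force: [-2.5, -0.5, 3.3]
width: 0.0245
```

```bash
for i in 1; do :; done
python3 -m pendant '[{"x":0,"y":0,"z":0,"roll":8.5},{"x":0,"y":0,"z":0,"roll":17},{"x":0,"y":0,"z":0,"roll":25.5},{"x":0,"y":0,"z":0,"roll":34},{"x":0,"y":0,"z":0,"roll":42}]'
python3 -m pendant '[{"x":0,"y":0,"z":0,"roll":8.5},{"x":0,"y":0,"z":0,"roll":17},{"x":0,"y":0,"z":0,"roll":25.5},{"x":0,"y":0,"z":0,"roll":34},{"x":0,"y":0,"z":0,"roll":42}]'
python3 -m pendant '[{"x":0,"y":0,"z":0,"roll":8.5},{"x":0,"y":0,"z":0,"roll":17},{"x":0,"y":0,"z":0,"roll":25.5},{"x":0,"y":0,"z":0,"roll":34},{"x":0,"y":0,"z":0,"roll":42}]'
python3 -m pendant '[{"x":0,"y":0,"z":0,"roll":8.5},{"x":0,"y":0,"z":0,"roll":17},{"x":0,"y":0,"z":0,"roll":25.5},{"x":0,"y":0,"z":0,"roll":32},{"x":0,"y":0,"z":0,"roll":32}]'
python3 -m pendant '[{"x":0,"y":0,"z":0,"roll":0},{"x":0,"y":0,"z":0,"roll":0},{"x":0,"y":0,"z":0,"roll":0}]' 0
python3 - <<'E'
from h import *
snap("side","s10",(70,100,250,180),3.2);s=arm.sense();print(s["q"][5],s["ft_force"])
E
```

```text
t: 15.15
tool_pos: [0.6196, 0.0456, 0.1229]
orientation: [0.0, 0.495, 0.869, -0.001]
ft_force: [-4.9, -1.9, 6.1]
width: 0.0251
t: 15.65
tool_pos: [0.619, 0.0457, 0.123]
orientation: [-0.0, 0.773, 0.634, -0.001]
ft_force: [-8.5, -2.8, 7.9]
width: 0.0248
t: 16.15
tool_pos: [0.6186, 0.0462, 0.123]
orientation: [-0.0, 0.949, 0.315, -0.001]
ft_force: [-9.2, -1.3, 10.5]
width: 0.0246
t: 16.65
tool_pos: [0.6186, 0.0467, 0.123]
orientation: [-0.0, 0.999, 0.042, -0.001]
ft_force: [-9.1, 1.1, 9.8]
width: 0.025
t: 16.95
tool_pos: [0.6203, 0.0462, 0.1224]
orientation: [0.0, 0.999, 0.044, 0.0]
ft_force: [-0.4, -0.3, -0.7]
width: 0.0678
2.9179658349543756 [-0.46784749 -0.31432712 -0.02394844]
```

View pics/s10.png

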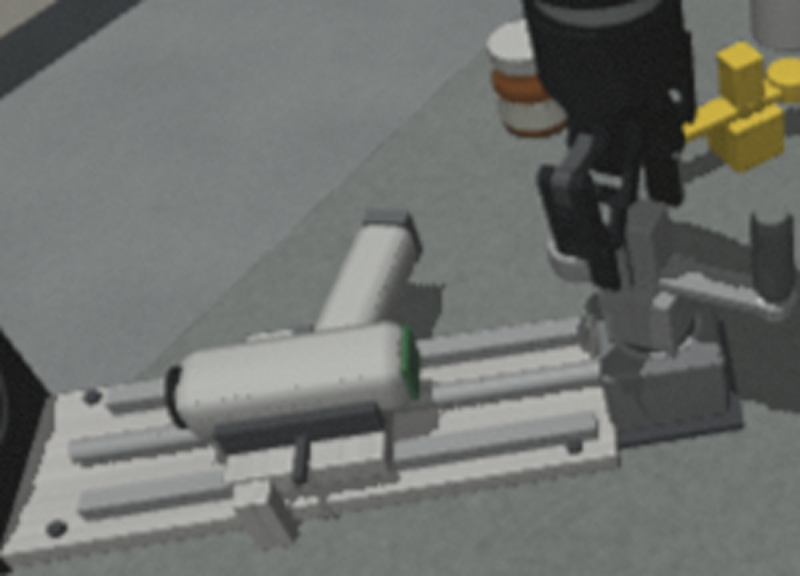

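```bash
python3 -m pendant '[{"x":0,"y":0,"z":-1,"roll":0},{"x":0,"y":0,"z":-2.5,"roll":0},{"x":0,"y":0,"z":-2.5,"roll":-8.5},{"x":0,"y":0,"z":-2.5,"roll":-17},{"x":0,"y":0,"z":-2.5,"roll":-25}]'
python3 -m pendant '[{"x":0,"y":0,"z":0,"roll":-8.5},{"x":0,"y":0,"z":0,"roll":-17},{"x":0,"y":0,"z":0,"roll":-25.5},{"x":0,"y":0,"z":0,"roll":-34},{"x":0,"y":0,"z":0,"roll":-42}]'
python3 -m pendant '[{"x":0,"y":0,"z":0,"roll":-8.5},{"x":0,"y":0,"z":0,"roll":-17},{"x":0,"y":0,"z":0,"roll":-25.5},{"x":0,"y":0,"z":0,"roll":-34},{"x":0,"y":0,"z":0,"roll":-42}]'
python3 -m pendant '[{"x":0,"y":0,"z":0,"roll":-8.5},{"x":0,"y":0,"z":0,"roll":-17},{"x":0,"y":0,"z":0,"roll":-25.5},{"x":0,"y":0,"z":0,"roll":-34},{"x":0,"y":0,"z":0,"roll":-42}]'
python3 -m pendant '[{"x":0,"y":0,"z":0,"roll":-8.5},{"x":0,"y":0,"z":0,"roll":-17},{"x":0,"y":0,"z":0,"roll":-25.5},{"x":0,"y":0,"z":0,"roll":-29},{"x":0,"y":0,"z":0,"roll":-29}]'
python3 -m pendant '[{"x":0,"y":0,"z":1.2,"roll":0},{"x":0,"y":0,"z":2.4,"roll":0},{"x":0,"y":0,"z":2.4,"roll":0}]'
python3 -m pendant '[{"x":0,"y":0,"z":0,"roll":0},{"x":0,"y":0,"z":0,"roll":0},{"x":0,"y":0,"z":0,"roll":0},{"x":0,"y":0,"z":0,"roll":0},{"x":0,"y":0,"z":0,"roll":0}]' 255 80
python3 -c "
from h import *
rel((.62,.046,.122),95)"
```

```text
t: 17.5
tool_pos: [0.6208, 0.0462, 0.1493]
orientation: [0.0, 0.965, 0.262, 0.001]
ft_force: [0.5, 0.1, -0.9]
width: 0.0855
t: 18.0
tool_pos: [0.6207, 0.0462, 0.1492]
orientation: [0.001, 0.807, 0.591, 0.001]
ft_force: [0.4, 0.4, 0.3]
width: 0.0855
t: 18.5
tool_pos: [0.6207, 0.0461, 0.1492]
orientation: [0.001, 0.542, 0.84, 0.0]
ft_force: [-0.4, -0.4, 0.3]
width: 0.0851
t: 19.0
tool_pos: [0.6207, 0.0462, 0.1492]
orientation: [0.001, 0.205, 0.979, 0.0]
ft_force: [-0.4, -0.4, -0.4]
width: 0.0852
t: 19.5
tool_pos: [0.6207, 0.0462, 0.149]
orientation: [0.001, -0.044, 0.999, -0.0]
ft_force: [0.2, 0.8, -0.2]
width: 0.0853
t: 19.8
tool_pos: [0.6186, 0.0464, 0.1206]
orientation: [-0.002, -0.043, 0.999, 0.0]
ft_force: [-0.6, 0.2, -0.3]
width: 0.0855
t: 20.3
tool_pos: [0.6203, 0.0464, 0.124]
orientation: [0.0, -0.044, 0.999, 0.0]
ft_force: [-0.5, 1.3, 3.2]
width: 0.0248
shift cm [ 0.04 -0.04  0.2 ] yaw_y 95.0 roll 0.04616538835858819 tilt [ 0.001  0.    -1.   ] q6 -0.223
```

```bash
python3 -m pendant '[{"x":0,"y":0,"z":0.1,"roll":5},{"x":0,"y":0,"z":0.1,"roll":12},{"x":0,"y":0,"z":0.1,"roll":20},{"x":0,"y":0,"z":0.1,"roll":28},{"x":0,"y":0,"z":0.1,"roll":36}]'
python3 -m pendant '[{"x":0,"y":0,"z":0,"roll":8.5},{"x":0,"y":0,"z":0,"roll":17},{"x":0,"y":0,"z":0,"roll":25.5},{"x":0,"y":0,"z":0,"roll":34},{"x":0,"y":0,"z":0,"roll":42}]'
python3 -m pendant '[{"x":0,"y":0,"z":0,"roll":8.5},{"x":0,"y":0,"z":0,"roll":17},{"x":0,"y":0,"z":0,"roll":25.5},{"x":0,"y":0,"z":0,"roll":34},{"x":0,"y":0,"z":0,"roll":42}]'
python3 -m pendant '[{"x":0,"y":0,"z":0,"roll":8.5},{"x":0,"y":0,"z":0,"roll":17},{"x":0,"y":0,"z":0,"roll":25.5},{"x":0,"y":0,"z":0,"roll":34},{"x":0,"y":0,"z":0,"roll":42}]'
python3 -m pendant '[{"x":0,"y":0,"z":0,"roll":8.5},{"x":0,"y":0,"z":0,"roll":18},{"x":0,"y":0,"z":0,"roll":18}]'
python3 -m pendant '[{"x":0,"y":0,"z":0,"roll":0},{"x":0,"y":0,"z":0,"roll":0},{"x":0,"y":0,"z":0,"roll":0}]' 0
python3 - <<'E'
from h import *
snap("side","s11",(110,180,120,100),6);s=arm.sense();print(s["q"][5],s["ft_force"])
E
```

```text
t: 20.8
tool_pos: [0.6202, 0.0458, 0.124]
orientation: [0.001, 0.27, 0.963, -0.0]
ft_force: [-4.4, -0.9, 11.1]
width: 0.0248
t: 21.3
tool_pos: [0.6195, 0.0455, 0.124]
orientation: [0.0, 0.597, 0.802, -0.001]
ft_force: [-8.5, -3.1, 12.2]
width: 0.0246
t: 21.8
tool_pos: [0.6189, 0.0457, 0.124]
orientation: [0.0, 0.845, 0.535, -0.001]
ft_force: [-12.8, -2.4, 15.9]
width: 0.0251
t: 22.3
tool_pos: [0.6186, 0.0464, 0.124]
orientation: [-0.0, 0.98, 0.197, -0.001]
ft_force: [-13.3, 1.1, 16.2]
width: 0.0247
t: 22.6
tool_pos: [0.6187, 0.0466, 0.1241]
orientation: [-0.0, 0.999, 0.041, -0.001]
ft_force: [-13.2, 1.6, 16.9]
width: 0.025
t: 22.9
tool_pos: [0.6202, 0.0462, 0.1222]
orientation: [-0.0, 0.999, 0.044, 0.0]
ft_force: [0.0, 0.4, -0.6]
width: 0.0677
2.9178211664168794 [ 0.07739486 -0.05596838 -0.0810758 ]
```

View pics/s11.png

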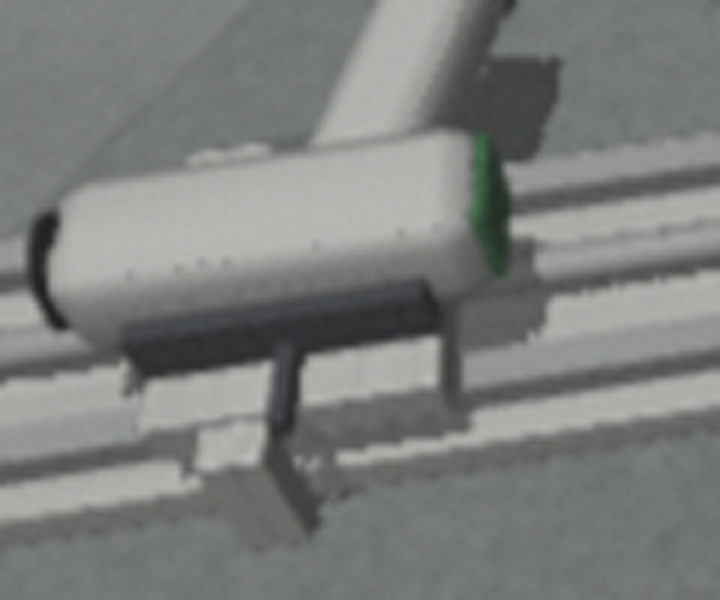

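Run:
```python
from h import *
np.set_printoptions(precision=4,suppress=True)
T=lambda x,y:(190+(x+.5)/3.3-.5,10+(y+.5)/3.3-.5)
for z in(.01,.025):
  for a,b in(((38,105),(310,512)),((180,25),(450,425))):
    d=plane("top",T(*a),z)-plane("top",T(*b),z);print(z,np.degrees(np.arctan2(d[1],d[0])))
P=lambda x,y:(110+(x+.5)/6-.5,180+(y+.5)/6-.5)
th=np.radians(33)
d=plane("side",P(0,503),.02)-plane("side",P(720,397),.02);print("bed edge dir side",np.degrees(np.arctan2(d[1],d[0])))
for th in np.radians([31,33,35]):
  u=np.array([np.cos(th),np.sin(th)])
  print(np.degrees(th))
  for z in(.04,.05,.06,.07):
    f=lambda x,y:plane("side",P(x,y),z)[:2]@u
    print(z,"ptr tip",f(283,425),"root",f(286,355),"blk corners",f(197,437),f(268,420),f(270,457),f(205,470))
```

```text
0.01 34.876208068602224
0.01 34.2567237053059
0.025 34.87620806860222
0.025 34.256723705305916
bed edge dir side 33.566611537051855
31.0
0.04 ptr tip 0.7753969871758837 root 0.7790445806741626 blk corners 0.8008351487202273 0.7803127998068218 0.7773060037179099 0.7960460490431163
0.05 ptr tip 0.7707962492114476 root 0.7743790378233681 blk corners 0.7957824642412401 0.7756247251698488 0.7726713492547957 0.7910784499938736
0.06 ptr tip 0.7661955112470117 root 0.7697134949725739 blk corners 0.7907297797622529 0.770936650532876 0.7680366947916819 0.7861108509446307
0.07 ptr tip 0.7615947732825756 root 0.7650479521217796 blk corners 0.7856770952832656 0.7662485758959031 0.7634020403285681 0.781143251895388
33.0
0.04 ptr tip 0.7677790501440808 root 0.7704748078818429 blk corners 0.793234555396819 0.7726032505365885 0.7700880566680774 0.7888909247827964
0.05 ptr tip 0.7634468017791206 root 0.7660946653987665 blk corners 0.7884500523807095 0.7681852931258275 0.7657147853915841 0.7841835927805232
0.06 ptr tip 0.7591145534141602 root 0.7617145229156905 blk corners 0.7836655493646 0.7637673357150666 0.761341514115091 0.7794762607782499
0.07 ptr tip 0.7547823050492001 root 0.7573343804326145 blk corners 0.7788810463484904 0.7593493783043057 0.7569682428385979 0.7747689287759766
35.0
0.04 ptr tip 0.7592256926069736 root 0.7609663302186648 blk corners 0.7846675279560759 0.7639524032159839 0.7619318759441666 0.7807746584499602
0.05 ptr tip 0.7551672120187901 root 0.7568769246322132 blk corners 0.7801570355827732 0.7598099456320055 0.7578253160116936 0.7763333286535923
0.06 ptr tip 0.7511087314306067 root 0.7527875190457618 blk corners 0.7756465432094704 0.7556674880480275 0.7537187560792208 0.7718919988572243
0.07 ptr tip 0.7470502508424232 root 0.7486981134593105 blk corners 0.7711360508361673 0.7515250304640494 0.7496121961467479 0.7674506690608563
```

Run:
```python
from h import *
def c(fn,x,y,w,h,k): return cv2.convertScaleAbs(cv2.resize(cv2.imread(fn)[y:y+h,x:x+w],None,fx=k,fy=k,interpolation=cv2.INTER_CUBIC),alpha=1.3)
cv2.imwrite("pics/za.png",np.hstack([c("pics/top0.png",215,75,45,50,8),c("pics/side0.png",140,220,55,50,8)]))
```

```text
(no output)
```

View pics/za.png

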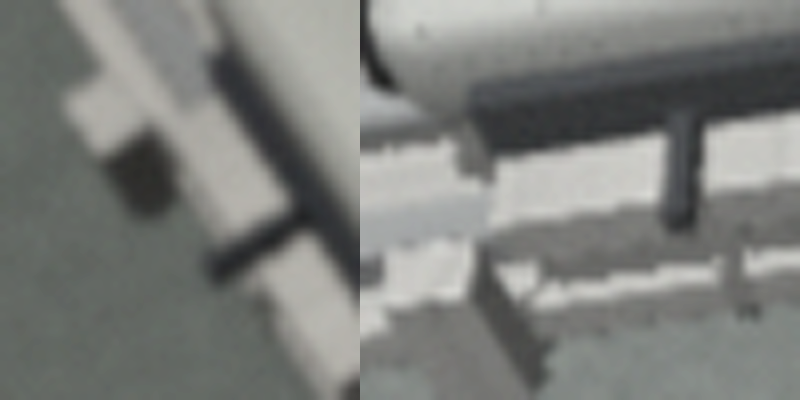

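Run:
```python
from h import *
np.set_printoptions(precision=4,suppress=True)
p,e=tri((179.9,246.2),(241.4,108.1));b,e2=tri((148.75,253.9),(227.6,88.8));print(p,e[0],b,e2[0])
for th in np.radians([33,34,35]):
    u=np.array([np.cos(th),np.sin(th)]);v=np.array([-u[1],u[0]]);print(b[:2]@u-p[:2]@u,b[:2]@v-p[:2]@v)
```

```text
[0.7304 0.2047 0.051 ] 0.001468213099044473 [0.7761 0.2382 0.0454] 0.0016846421160840687
0.05653247229525282 0.0032619391532222874
0.05658079081377676 0.00227481466068849
0.05661187427530845 0.0012869972375723904
```

```bash
python3 -m pendant '[{"x":0,"y":0,"z":-1,"roll":0},{"x":0,"y":0,"z":-2.5,"roll":0},{"x":0,"y":0,"z":-2.5,"roll":-8.5},{"x":0,"y":0,"z":-2.5,"roll":-17},{"x":0,"y":0,"z":-2.5,"roll":-25}]'
python3 -m pendant '[{"x":0,"y":0,"z":0,"roll":-8.5},{"x":0,"y":0,"z":0,"roll":-17},{"x":0,"y":0,"z":0,"roll":-25.5},{"x":0,"y":0,"z":0,"roll":-34},{"x":0,"y":0,"z":0,"roll":-42}]'
python3 -m pendant '[{"x":0,"y":0,"z":0,"roll":-8.5},{"x":0,"y":0,"z":0,"roll":-17},{"x":0,"y":0,"z":0,"roll":-25.5},{"x":0,"y":0,"z":0,"roll":-34},{"x":0,"y":0,"z":0,"roll":-42}]'
python3 -m pendant '[{"x":0,"y":0,"z":0,"roll":-8.5},{"x":0,"y":0,"z":0,"roll":-17},{"x":0,"y":0,"z":0,"roll":-25.5},{"x":0,"y":0,"z":0,"roll":-34},{"x":0,"y":0,"z":0,"roll":-42}]'
python3 -m pendant '[{"x":0,"y":0,"z":0,"roll":-8.5},{"x":0,"y":0,"z":0,"roll":-17},{"x":0,"y":0,"z":0,"roll":-25.5},{"x":0,"y":0,"z":0,"roll":-29},{"x":0,"y":0,"z":0,"roll":-29}]'
python3 -m pendant '[{"x":0,"y":0,"z":1.2,"roll":0},{"x":0,"y":0,"z":2.4,"roll":0},{"x":0,"y":0,"z":2.4,"roll":0}]'
python3 -m pendant '[{"x":0,"y":0,"z":0,"roll":0},{"x":0,"y":0,"z":0,"roll":0},{"x":0,"y":0,"z":0,"roll":0},{"x":0,"y":0,"z":0,"roll":0},{"x":0,"y":0,"z":0,"roll":0}]' 255 80
python3 -c "
from h import *
rel((.62,.046,.122),95)"
```

```text
t: 23.45
tool_pos: [0.6208, 0.0461, 0.1493]
orientation: [0.0, 0.965, 0.262, 0.001]
ft_force: [-0.1, -0.0, -0.2]
width: 0.0854
t: 23.95
tool_pos: [0.6207, 0.0462, 0.1491]
orientation: [0.001, 0.807, 0.591, 0.001]
ft_force: [-0.3, 0.2, -1.1]
width: 0.0856
t: 24.45
tool_pos: [0.6207, 0.0462, 0.1491]
orientation: [0.001, 0.542, 0.841, 0.0]
ft_force: [-0.7, -0.7, 0.6]
width: 0.0857
t: 24.95
tool_pos: [0.6207, 0.0462, 0.1491]
orientation: [0.001, 0.205, 0.979, 0.0]
ft_force: [-0.5, -0.4, 0.3]
width: 0.0853
t: 25.45
tool_pos: [0.6206, 0.0462, 0.1489]
orientation: [0.001, -0.044, 0.999, -0.0]
ft_force: [0.1, -0.3, 0.1]
width: 0.0855
t: 25.75
tool_pos: [0.6186, 0.0464, 0.1206]
orientation: [-0.002, -0.044, 0.999, 0.0]
ft_force: [0.2, -0.4, -0.3]
width: 0.085
t: 26.25
tool_pos: [0.6203, 0.0464, 0.124]
orientation: [0.0, -0.044, 0.999, 0.0]
ft_force: [-0.3, 1.6, 2.9]
width: 0.0253
shift cm [ 0.04 -0.04  0.2 ] yaw_y 95.0 roll 0.0475618409091112 tilt [ 0.001  0.    -1.   ] q6 -0.223
```

```bash
python3 -m pendant '[{"x":0,"y":0,"z":0,"roll":5},{"x":0,"y":0,"z":0,"roll":12},{"x":0,"y":0,"z":0,"roll":20},{"x":0,"y":0,"z":0,"roll":28},{"x":0,"y":0,"z":0,"roll":36}]'
python3 -m pendant '[{"x":0,"y":0,"z":0,"roll":8.5},{"x":0,"y":0,"z":0,"roll":17},{"x":0,"y":0,"z":0,"roll":25.5},{"x":0,"y":0,"z":0,"roll":34},{"x":0,"y":0,"z":0,"roll":42}]'
python3 -m pendant '[{"x":0,"y":0,"z":0,"roll":8.5},{"x":0,"y":0,"z":0,"roll":17},{"x":0,"y":0,"z":0,"roll":25.5},{"x":0,"y":0,"z":0,"roll":34},{"x":0,"y":0,"z":0,"roll":42}]'
python3 -m pendant '[{"x":0,"y":0,"z":0,"roll":8.5},{"x":0,"y":0,"z":0,"roll":17},{"x":0,"y":0,"z":0,"roll":25.5},{"x":0,"y":0,"z":0,"roll":34},{"x":0,"y":0,"z":0,"roll":42}]'
python3 -m pendant '[{"x":0,"y":0,"z":0,"roll":8.5},{"x":0,"y":0,"z":0,"roll":18},{"x":0,"y":0,"z":0,"roll":18}]'
python3 -m pendant '[{"x":0,"y":0,"z":0,"roll":0},{"x":0,"y":0,"z":0,"roll":0},{"x":0,"y":0,"z":0,"roll":0}]' 0
python3 - <<'E'
from h import *
snap("side","s12",(110,180,120,100),6);s=arm.sense();print(s["q"][5],s["ft_force"])
E
```

```text
t: 26.75
tool_pos: [0.6202, 0.0458, 0.124]
orientation: [0.0, 0.27, 0.963, -0.0]
ft_force: [-1.6, -1.8, 3.7]
width: 0.025
t: 27.25
tool_pos: [0.6195, 0.0455, 0.124]
orientation: [0.0, 0.597, 0.802, -0.001]
ft_force: [-5.9, -3.1, 5.6]
width: 0.025
t: 27.75
tool_pos: [0.6188, 0.0457, 0.124]
orientation: [-0.0, 0.845, 0.535, -0.001]
ft_force: [-9.1, -3.1, 9.0]
width: 0.025
t: 28.25
tool_pos: [0.6185, 0.0463, 0.1241]
orientation: [-0.0, 0.98, 0.197, -0.001]
ft_force: [-11.1, 0.2, 10.1]
width: 0.025
t: 28.55
tool_pos: [0.6185, 0.0466, 0.1241]
orientation: [-0.0, 0.999, 0.041, -0.001]
ft_force: [-10.5, 0.7, 10.6]
width: 0.0248
t: 28.85
tool_pos: [0.6203, 0.0462, 0.1234]
orientation: [0.0, 0.999, 0.044, 0.0]
ft_force: [-0.1, 0.9, -0.9]
width: 0.0676
2.917789182528731 [-0.54774324 -0.26445814  0.14882267]
```

View pics/s12.png

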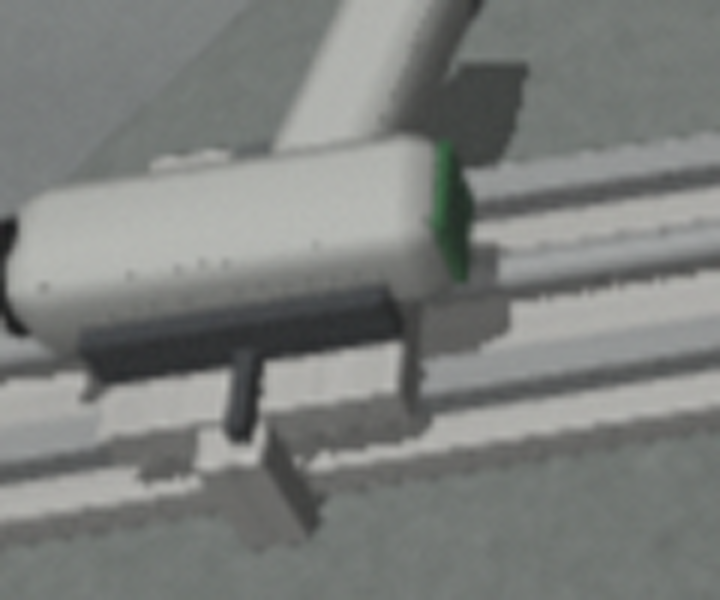

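```bash
python3 -m pendant '[{"x":0,"y":0,"z":-2,"roll":0},{"x":0,"y":0,"z":-5,"roll":0},{"x":0,"y":3,"z":-8,"roll":-8},{"x":-2,"y":8,"z":-9,"roll":-16},{"x":-4,"y":13,"z":-9,"roll":-24}]'
python3 -c "
from h import *
rel((.50,-.24,.21),95)"
```

```text
t: 29.4
tool_pos: [0.5954, -0.0785, 0.2155]
orientation: [0.001, 0.968, 0.253, 0.002]
ft_force: [0.9, -0.8, -0.6]
width: 0.0856
shift cm [-16.22   9.42   0.54] yaw_y -60.7 roll -155.70663225666206 tilt [ 0.004 -0.001 -1.   ] q6 2.282
```

```bash
python3 -m pendant '[{"x":-4,"y":2.4,"z":0,"roll":-8},{"x":-8,"y":4.7,"z":0,"roll":-16},{"x":-12,"y":7,"z":0,"roll":-24},{"x":-15,"y":9,"z":0,"roll":-32},{"x":-15,"y":9,"z":0,"roll":-40}]'
python3 - <<'E'
from h import *
snap("top","t13",(190,10,160,180),3.3);snap("side","s13",(110,100,220,180),3.5);rel((.6205,.0462,.21),95)
E
```

```text
t: 29.9
tool_pos: [0.5049, -0.2323, 0.2133]
orientation: [0.0, 0.824, 0.566, -0.0]
ft_force: [0.3, 1.0, 0.9]
width: 0.0854
shift cm [29.84  0.71  0.33] yaw_y -21.1 roll -116.13815619507238 tilt [ 0. -0. -1.] q6 1.279
```

View pics/t13.png

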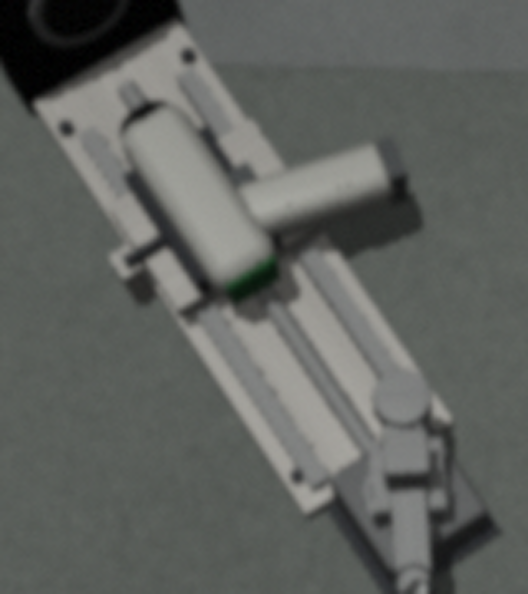

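View pics/s13.png

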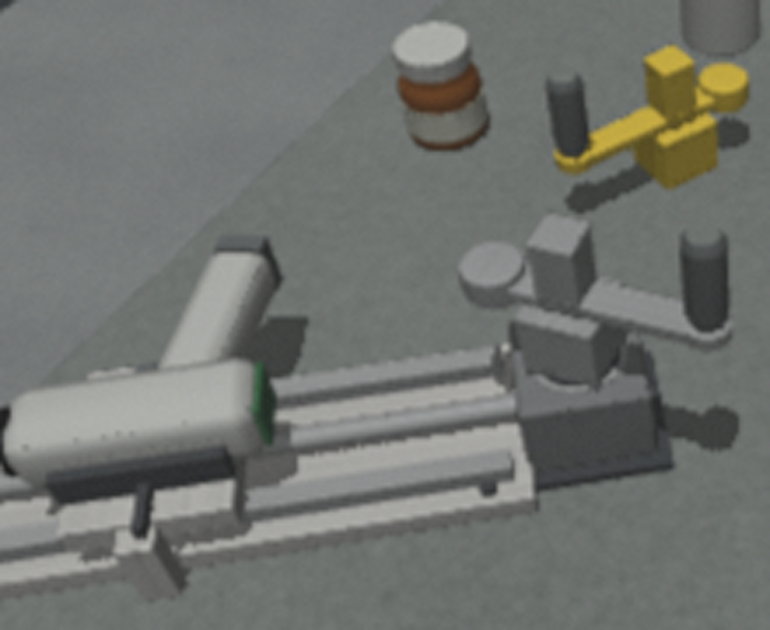

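Run:
```python
from h import *
C=np.array([.6203,.0463,.0641])
a=wire("side","pics/s13_full.png",220,140,110,100,5,C,-175,None)
b=cv2.resize(cv2.imread("pics/top0.png")[0:1,0:1],(10,500))
x=wire("top","pics/t13_full.png",280,110,50,100,5,C,-175,None)
cv2.imwrite("pics/w13.png",np.hstack([a,x]))
t=cv2.resize(cv2.imread("pics/t13_full.png")[70:110,210:260],None,fx=10,fy=10,interpolation=cv2.INTER_CUBIC)
cv2.imwrite("pics/p13.png",cv2.convertScaleAbs(t,alpha=1.3))
```

```text
(no output)
```

View pics/w13.png

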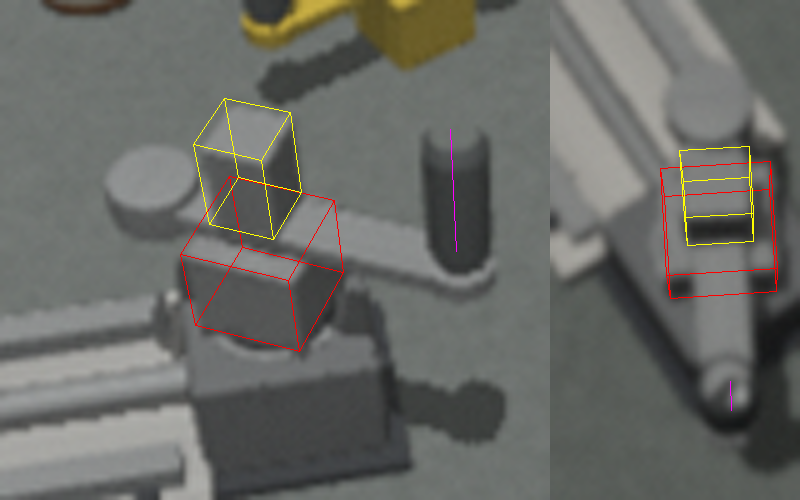

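View pics/p13.png

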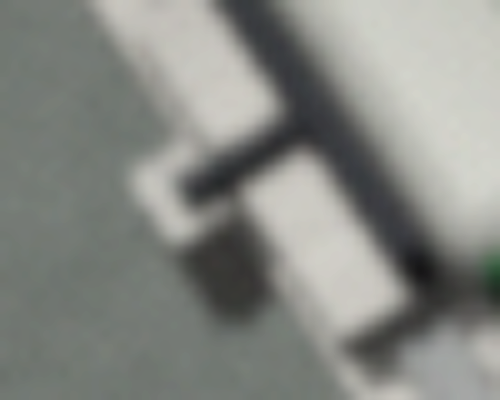

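Run:
```python
from h import *
np.set_printoptions(precision=4,suppress=True)
p,e=tri((149.6,251.6),(228.85,88.55));b,e2=tri((148.75,253.9),(227.85,89.05));print(p,e[0],b,e2[0])
for th in np.radians([33,34,35]):
    u=np.array([np.cos(th),np.sin(th)]);v=np.array([-u[1],u[0]]);print(b[:2]@u-p[:2]@u,b[:2]@v-p[:2]@v)
# overlay: block top at candidate & pointer line
u=np.array([np.cos(np.radians(34.3)),np.sin(np.radians(34.3)),0]);v=np.array([-u[1],u[0],0])
rows=[]
for n,fn,x0,y0,w,h in(("top","pics/t13_full.png",205,65,60,60),("side","pics/s12_full.png",120,215,60,60)):
    c=cv2.resize(cv2.imread(fn)[y0:y0+h,x0:x0+w],None,fx=7,fy=7,interpolation=cv2.INTER_CUBIC)
    q=lambda X:tuple(((proj(n,X)-[x0,y0]+.5)*7-.5).astype(int))
    B=np.array([*b[:2],.0454])
    for zz in(0,-.046):cv2.polylines(c,[np.array([q(B+u*.01*i+v*.007*j+[0,0,zz]) for i,j in((1,1),(1,-1),(-1,-1),(-1,1))])],True,(0,0,255),1)
    cv2.line(c,q(p),q(p-v*.02),(0,255,0),1)
    rows.append(c)
cv2.imwrite("pics/o13.png",np.hstack(rows))
```

```text
[0.7755 0.2349 0.0484] 0.0015331932848079636 [0.7761 0.238  0.0449] 0.0013420102605341923
0.0021586143857258433 0.0023098595733909155
0.0021985982263872383 0.002271834754988711
0.002237912352730742 0.0022331179137125012
```

View pics/o13.png

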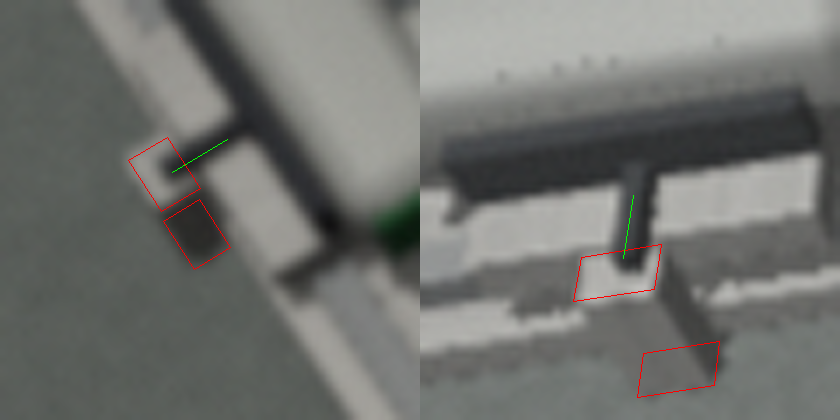

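```bash
python3 -m pendant '[{"x":4,"y":0.1,"z":0,"roll":-8},{"x":8,"y":0.2,"z":0,"roll":-16},{"x":12.5,"y":0.3,"z":0,"roll":-24},{"x":17,"y":0.4,"z":0,"roll":-32},{"x":21.5,"y":0.5,"z":0,"roll":-40}]'
python3 -c "
from h import *
rel((.6205,.0462,.21),95)"
```

```text
t: 30.5
tool_pos: [0.5895, -0.0271, 0.2134]
orientation: [0.0, 0.581, 0.814, 0.0]
ft_force: [0.6, -0.1, 0.8]
width: 0.0854
shift cm [5.92 5.31 0.34] yaw_y 19.0 roll -76.01461288142394 tilt [ 0.001  0.    -1.   ] q6 0.972
```

```bash
python3 -m pendant '[{"x":1.5,"y":1.3,"z":0,"roll":-8},{"x":3,"y":2.7,"z":0,"roll":-16},{"x":4.5,"y":4,"z":0,"roll":-24},{"x":5.7,"y":5.1,"z":0,"roll":-32},{"x":5.7,"y":5.1,"z":0,"roll":-40}]'
python3 -m pendant '[{"x":0,"y":0,"z":0,"roll":-8},{"x":0,"y":0,"z":0,"roll":-16},{"x":0,"y":0,"z":0,"roll":-24},{"x":0,"y":0,"z":0,"roll":-32},{"x":0,"y":0,"z":0,"roll":-36}]'
python3 -m pendant '[{"x":0,"y":0,"z":0,"roll":0},{"x":0,"y":0,"z":0,"roll":0}]'
python3 -c "
from h import *
rel((.6205,.0462,.122),95)"
```

```text
t: 31.0
tool_pos: [0.6191, 0.0436, 0.213]
orientation: [-0.0, 0.266, 0.964, 0.0]
ft_force: [-0.6, -0.5, -0.4]
width: 0.0852
t: 31.5
tool_pos: [0.6187, 0.0418, 0.2132]
orientation: [0.0, -0.043, 0.999, 0.0]
ft_force: [0.0, 0.3, -0.4]
width: 0.0853
t: 31.7
tool_pos: [0.6187, 0.0413, 0.2132]
orientation: [-0.0, -0.041, 0.999, 0.0]
ft_force: [1.0, -0.5, -0.4]
width: 0.0852
shift cm [-0.22  0.47  9.12] yaw_y 94.6 roll -0.3532173330466719 tilt [-0.  0. -1.] q6 -0.225
```

```bash
python3 -m pendant '[{"x":-0.2,"y":0.5,"z":2,"roll":0},{"x":-0.2,"y":0.5,"z":5,"roll":0},{"x":-0.2,"y":0.5,"z":7,"roll":0},{"x":-0.2,"y":0.5,"z":7,"roll":0},{"x":-0.2,"y":0.5,"z":7,"roll":0}]'
python3 -c "
from h import *
rel((.6205,.0462,.123),95)"
```

```text
t: 32.2
tool_pos: [0.6202, 0.046, 0.1437]
orientation: [-0.0, -0.042, 0.999, 0.0]
ft_force: [1.0, -0.9, 0.1]
width: 0.0853
shift cm [-0.03  0.01  2.07] yaw_y 94.8 roll -0.23406967861166095 tilt [-0.  0. -1.] q6 -0.219
```

```bash
python3 -m pendant '[{"x":0,"y":0,"z":1,"roll":0},{"x":0,"y":0,"z":2,"roll":0},{"x":0,"y":0,"z":2,"roll":0}]'
python3 -m pendant '[{"x":0,"y":0,"z":0,"roll":0},{"x":0,"y":0,"z":0,"roll":0},{"x":0,"y":0,"z":0,"roll":0},{"x":0,"y":0,"z":0,"roll":0},{"x":0,"y":0,"z":0,"roll":0}]' 255 80
python3 -m pendant '[{"x":0,"y":0,"z":0,"roll":6},{"x":0,"y":0,"z":0,"roll":14},{"x":0,"y":0,"z":0,"roll":22},{"x":0,"y":0,"z":0,"roll":30},{"x":0,"y":0,"z":0,"roll":35}]'
python3 -m pendant '[{"x":0,"y":0,"z":0,"roll":0},{"x":0,"y":0,"z":0,"roll":0}]'
python3 - <<'E'
from h import *
snap("side","s14",(110,180,120,100),6)
E
```

```text
t: 32.5
tool_pos: [0.6196, 0.0459, 0.1218]
orientation: [-0.001, -0.042, 0.999, 0.0]
ft_force: [-0.4, 0.9, 0.4]
width: 0.085
t: 33.0
tool_pos: [0.6205, 0.0462, 0.1238]
orientation: [0.0, -0.043, 0.999, 0.0]
ft_force: [-0.5, 2.3, 2.6]
width: 0.0248
t: 33.5
tool_pos: [0.6202, 0.0456, 0.1238]
orientation: [0.0, 0.263, 0.965, -0.0]
ft_force: [-3.0, -1.0, 4.8]
width: 0.0245
t: 33.7
tool_pos: [0.6202, 0.0456, 0.1238]
orientation: [0.0, 0.259, 0.966, -0.0]
ft_force: [-3.9, -0.5, 5.5]
width: 0.0246
```

View pics/s14.png

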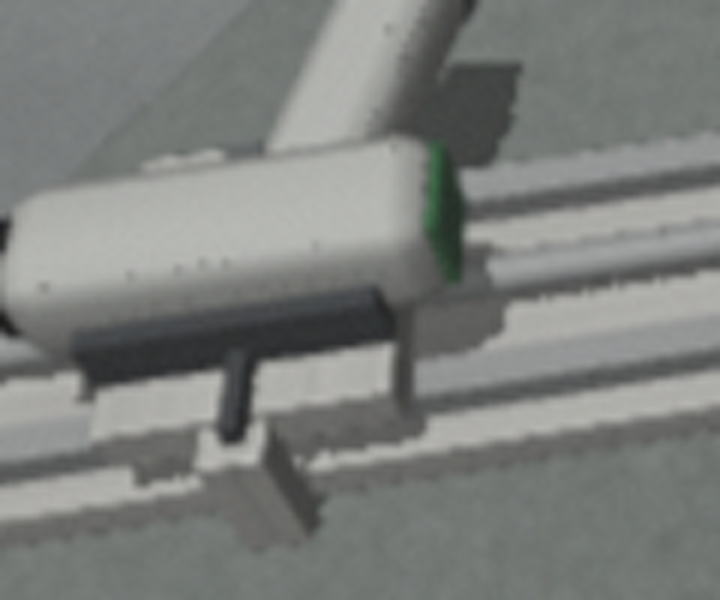

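```bash
python3 -m pendant '[{"x":0,"y":0,"z":0,"roll":0},{"x":0,"y":0,"z":0,"roll":0},{"x":0,"y":0,"z":0,"roll":0},{"x":0,"y":0,"z":0,"roll":0}]' 0
python3 -m pendant '[{"x":0,"y":0,"z":-2,"roll":0},{"x":0,"y":0,"z":-5,"roll":0},{"x":0,"y":0,"z":-9,"roll":0},{"x":-0.5,"y":-4,"z":-9.5,"roll":0},{"x":-1,"y":-8,"z":-9.5,"roll":0}]'
python3 -m pendant '[{"x":-1,"y":-4,"z":0,"roll":0},{"x":-2,"y":-8.5,"z":0,"roll":0},{"x":-3,"y":-13,"z":0,"roll":0},{"x":-4,"y":-17,"z":0,"roll":0},{"x":-4.5,"y":-20,"z":0,"roll":0}]'
python3 -m pendant '[{"x":0,"y":0,"z":0,"roll":0},{"x":0,"y":0,"z":0,"roll":0}]'
python3 - <<'E'
from h import *
snap("top","t15");snap("side","s15")
a=cv2.imread("pics/t15_full.png")[70:110,210:260];b=cv2.imread("pics/s15_full.png")[140:260,120:330]
cv2.imwrite("pics/t15z.png",cv2.convertScaleAbs(cv2.resize(a,None,fx=10,fy=10,interpolation=cv2.INTER_CUBIC),alpha=1.3))
cv2.imwrite("pics/s15z.png",cv2.resize(b,None,fx=3.8,fy=3.8,interpolation=cv2.INTER_CUBIC))
E
```

```text
t: 34.15
tool_pos: [0.6203, 0.0458, 0.1231]
orientation: [-0.0, 0.26, 0.966, 0.0]
ft_force: [0.3, -0.3, 0.5]
width: 0.081
t: 34.65
tool_pos: [0.5896, -0.0288, 0.2205]
orientation: [0.002, 0.259, 0.966, 0.0]
ft_force: [0.2, -0.0, 0.1]
width: 0.0851
t: 35.15
tool_pos: [0.5264, -0.2263, 0.2182]
orientation: [0.0, 0.261, 0.965, -0.0]
ft_force: [1.6, -1.1, 1.0]
width: 0.0854
t: 35.35
tool_pos: [0.5271, -0.2243, 0.2182]
orientation: [-0.0, 0.261, 0.965, 0.0]
ft_force: [0.0, 0.6, 0.7]
width: 0.0854
```

View pics/t15z.png

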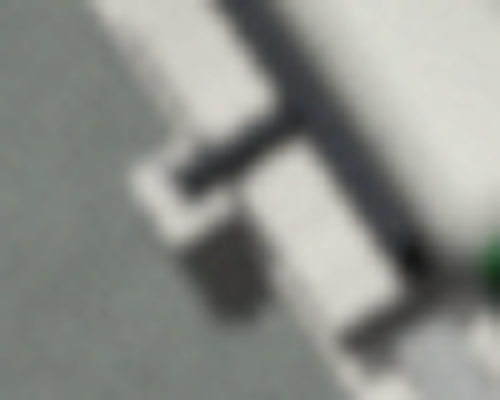

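View pics/s15z.png

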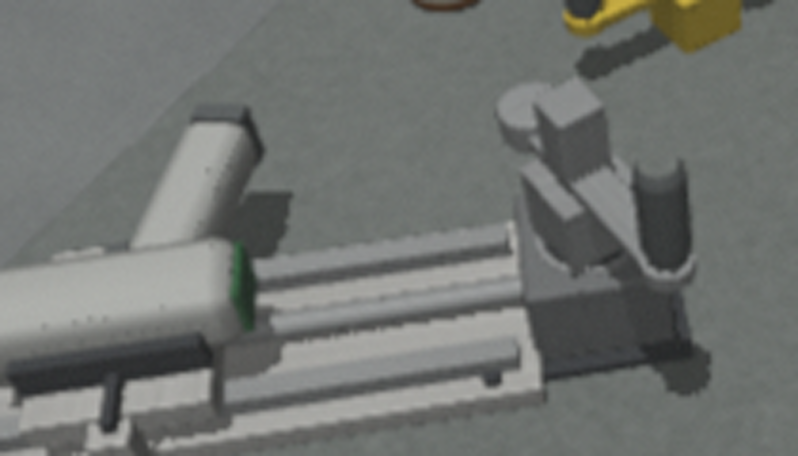

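View pics/t15.png

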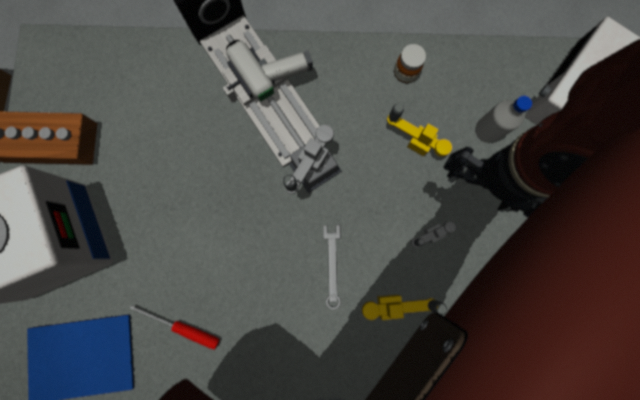

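Run:
```python
from h import *
np.set_printoptions(precision=4,suppress=True)
p,e=tri((110+232.5/6-.5,180+430.5/6-.5),(210+185/10-.5,70+185.5/10-.5));b=np.array([.7761,.2381,.045]);print(p,e[0])
u=np.array([np.cos(.597),np.sin(.597)]);print("remaining",(b[:2]-p[:2])@u)
C=np.array([.6203,.0463,.0641])
a=wire("side","pics/s15_full.png",220,130,110,110,5,C,150,None);cv2.imwrite("pics/w15.png",a)
```

```text
[0.7757 0.2362 0.0511] 0.0012028776572412085
remaining 0.001368001706903888
```

View pics/w15.png

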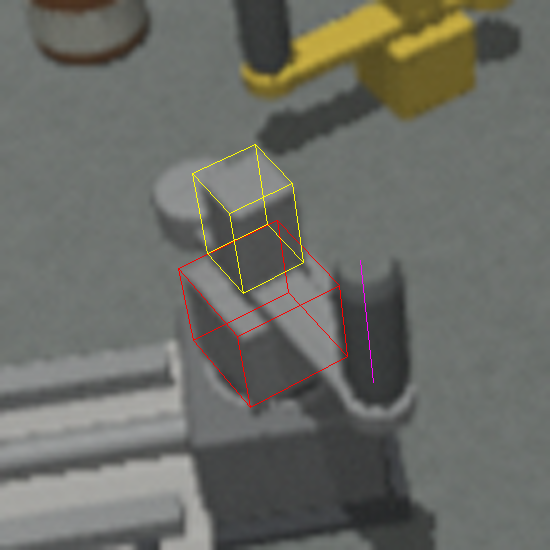

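```bash
python3 -c "
from plant import arm
print(arm.hand_in())"
```

```text
the job is handed in; nothing more can be done
None
```

I fitted the larger grey crank onto the square shaft and wound it clockwise by about 853° of wrist turn. That took five strokes gripping the boss. I then let go and backed the arm clear, leaving the crank on the shaft, and handed in at about 35 s of the 72 s limit.

- **Fit:** the hub went down about 31 mm past the shaft tip and stopped firmly. Its pose drawn over the final side picture matches a hub resting on the collar.
- **Pointer:** in both cameras it stands across the middle part of the index block.
    - Triangulating the last pictures puts it 1.4 mm short of the block's middle.
    - Adding the last turn to the measurement before it puts it within about 0.1 mm.
    - These two checks disagree by about 1.5 mm, which is about what I'd expect from the camera calibration. I did not turn it any further.
- **Forces and other objects:** wrist force readings at the end of each move stayed under about 25 N. The yellow look-alikes and the smaller crank were not touched.

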